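# Disinfect the bedside comb and brushes, and put away the stationery

## Robot

A 6-joint arm with a two-finger parallel gripper is mounted at the origin on the work surface. World frame = base frame: x ahead of the robot, y to its left, z up, the work surface at z = 0. Lengths are in m, angles in rad, forces in N, time in s.
With the tool pointing down it reaches from about 0.35 to 0.875 m from the base axis. Payload 15.5 kg.
Tool frame: the origin (TCP) lies at the very end of the fingers, on their centre line; the grasp point (between the pads) lies 19 mm behind it; z points along the fingers, y is the line along which they close (so a half turn about z gives the same grasp; the last joint's range is limited). The gripper opens to 85 mm and grips with 20 to 120 N. Pads are 22 mm wide; open, the fingers measure 114 mm over their backs; the gripper's body (76 mm by 85 mm) begins 54 mm behind the grasp point. The pads swing forward as they close: fully open they stand 13 mm farther back than shut.
Start: joints at [-1.417, 0.494, 1.345, -0, 1.302, -0.096], TCP at [0.155, -0.606, 0.231] pointing down, gripper open.
Joint ranges: [-2.91, 2.91], [-0.82, 2.16], [0.22, 2.67], [-1.22, 4.37], [0.12, 2.79], [-3.08, 3.08]. Speed limits (rad/s): [1.89, 1.89, 2.57, 3.01, 3.01, 3.01].

## Interface

Orientations are given as a unit quaternion [x, y, z, w].
In Python, from bench import observe, read_camera, camera_model, close_job, outline_of gives the robot as it stands.
- The arm moves only by the tool apply_moves, never from a script. Its argument "plan" is a list of rows, each an object with "delta_pos": the shift along the tool's x, y, z normalised to -1 to 1, where 1 is 0.025 m, a list of three; "delta_rot": the turn, a rotation vector about the tool's x, y, z normalised to -1 to 1, where 1 is 360 degrees, a list of three; "claw": the opening, from 0 (shut) to 1 (fully open). A call has 1 to 8 rows; each row shifts and turns the commanded pose from where the row before left it, along the tool's axes as they then stand; what a row does not reach is not made up. A row lasts 1/8 s, in which the tool goes at most 62.5 mm and 10.7 degrees, less where a joint would pass 70% of its speed; a pose out of reach is approached as far as the arm can. A call with a number of a shift or a turn outside -1 to 1 is refused whole. A call with a gripper value outside its range is refused whole. The fingers move at their own pace and stop on an object; "newtons" is the grip in N (left out, the last holds). Time passes only in rows, so rows that do not move let the fingers close. It gives the time, the measured TCP pose, the force, the opening and the grip force at its end, in the units of the state.
- observe(): the state, without advancing time (a new reading comes with each control period).
- read_camera(name): name is "scene" or "top"; returns the picture (384x512x3 uint8, red, green, blue); there is no depth.
- camera_model(name): a dict with "intrinsics" (3x3 intrinsics, pixels), "R" (3x3) and "t" (3): a world point X has camera coordinates R X + t. Camera axes: x right, y down, z forward; pixel columns grow to the right and rows downward; lengths in m; the calibration is good to about 2 mm. A picture is of the moment at which its call begins. camera_model takes no time and is no camera call.
- close_job(): hands the job in; it is judged then, once.
Trained networks look in the newest picture that a camera, given by its name, has taken for a name from the list of things; names that differ only in an ending like _2 or _b are one class to them, and where a whole thing is asked for, a point or a joint stands for the part that bears it (a point fixed in the world has none). Each returns a list of dicts, best first, with "conf" (0 to 1); they miss things now and then, are a little off and sometimes report something else, mostly with a low value. They report only what shows in the picture. A call takes as long as a camera call.
- outline_of(camera, name): "pixels" (384x512 bool, what is visible of it) and "uv" ([column, row] in pixels, amid what is visible of it).
The state is a dict: "t": time; "joints": joint angles; "joint_velocities": joint speeds; "joint_efforts": joint torques, N m; "eef_pos": TCP position; "eef_rot": TCP orientation; "wrist_force": force on the tool from outside, world axes, zero at the start; "wrist_torque": the same for the moment, N m; "width": opening from 0.0 (shut) to 1.0 (fully open); "gripper_force": force on a finger pad.
Only numpy, scipy, OpenCV 4.12 (cv2) and the standard library are available. Lean on these libraries where they do the work, as an engineer would, in place of code of your own. Each camera call takes 0.05 s, during which the arm holds its last target. There are 200 camera calls.

## Task

Press the spray bottle's cap right down for a moment and let it spring back, to mist the white tray while no grooming things are in it; next clear the cork mat: lay every grooming thing (comb, hairbrush, nail brush) flat in the white tray and every stationery thing (stapler, folding ruler, highlighter) flat in the dark wooden box. When all are sorted, press the cap right down for a moment once more and let it come back up, then lay the grooming things flat on the cork mat to dry, leaving the stationery in its box; do not shove or knock over the blue vase.

Things in the scene. Friction and masses are not known exactly. Their poses are not given: they have to be found in the camera images.
- mat: Thin cork mat, fixed in the middle of the work area, 340 x 340 x 3 mm. All loose items start on it; the grooming things finish on it. Origin: centre of its underside; x roughly away from the robot, z up; its top is 3 mm above the work surface.
- tray: White plastic disinfecting tray, open on top, fixed; it may stand on the robot's left or right. Outer 188 (its x) by 236 (its y) by 24 mm high, walls and floor about 4 mm thick (inside 180 by 228). Origin: centre of its underside; x is roughly away from the robot, z up. The spray bottle stands just beyond its +x side.
- penbox: Dark wooden open box for stationery, fixed, of the same size as the tray: outer 188 (its x) by 236 (its y) by 24 mm high, walls and floor about 4 mm thick. It stands on the other side from the tray. Origin: centre of its underside; x roughly away from the robot, z up.
- mister: Spray bottle with disinfectant, fixed upright on a 70 mm square foot: a blue can 54 mm across, shoulder at 120 mm, with an orange sprung cap on top whose nozzle points at the tray (-x). Origin: centre of its foot, z up. Its axis is 143 to 150 mm beyond the tray's centre.
- cap_top (a point): Centre of the flat top of the orange nozzle cap, a disc 36 mm across, 157 mm above the work surface when up; it sinks as the cap is pressed.
- cap (a joint): How far the spray cap is pressed down, in m: 0 up, 0.008 fully down (it counts as right down over 0.006, as up again below 0.002). Sprung: 3 N to start it, 8 N fully down; it comes up by itself.
- comb: Grooming: light wooden comb lying flat, 140 x 34 x 12 mm. Loose; may be absent at some starts. Origin: centre of its underside; x along its length, z up.
- hairbrush: Grooming: red plastic hairbrush lying on its back, bristles up, 150 mm long; head 72 x 36 x 18 mm from x = +3 to +75 mm (with short soft bristles on top, to 28 mm, that do not obstruct), handle 18 wide and 14 mm high from x = -75 to +7 mm. Heavier at the head: grip the head at about x = +20 mm. Loose; may be absent at some starts. Origin: centre of its underside; x along its length, z up.
- nailbrush: Grooming: green nail brush, 95 x 38 mm, green body 18 mm high with a block of pale bristles (82 x 32 mm) on top, 30 mm high in all. Loose; may be absent at some starts. Origin: centre of its underside; x along its length, z up.
- stapler: Stationery: blue and black stapler, 120 mm long, foot 34 mm wide and 10 mm high, arm above it 26 mm wide, 38 mm high in all. Loose; may be absent at some starts. Origin: centre of its underside; x along its length, z up.
- ruler: Stationery: yellow folding ruler, folded shut, 140 x 30 x 16 mm. Loose; may be absent at some starts. Origin: centre of its underside; x along its length, z up.
- highlighter: Stationery: flat-sided yellow highlighter pen with a black cap, 122 x 24 x 18 mm. Loose; may be absent at some starts. Origin: centre of its underside; x along its length, z up.
- vase: Bystander: empty blue glass vase, 72 mm across, 135 mm high, standing loose 143 to 150 mm beyond the centre of the wooden box (its +x side). Origin: centre of its foot. Must stay where it stands.

How it is judged:
By the outcome, as a careful person would: the job done as asked, in the order asked, and still so for the second after the job is handed in, with the robot touching nothing.
Of comb, hairbrush, nailbrush, stapler, ruler, highlighter only 4 to 6 are there at a start; the rules pass over those that are not, and their reading is None.
At some moment in a run one of stapler, ruler, highlighter may be knocked a few centimetres aside while the robot is not near it.
Once in a run the grip may slacken for a moment while it holds something.
It also fails if it takes over 210 s, if anything falls off the work surface, if the arm or the gripper's body presses on something with over 40 N, if the wrist force passes 120 N, or if a joint passes its speed limit or range.

## Working session

There is one attempt and no reset: what is moved stays moved. The work goes in short steps, Python scripts to look and compute and a tool call to move; the robot and the scene stay as the last step left them, time stands still between calls to the robot, and variables do not carry over. Pictures are saved under pics/ and viewed, at most 14 in all, crops included, and the job is handed in when it is done.

Besides the shell and the picture viewer there is one more tool, called after "Emit:" as a command line: name --argument value ..., lists and objects as JSON in quotes. apply_moves: Moves the arm, as the interface text tells. Scaled input: -1 to 1 covers 0.025 m each way for a shift and 360 degrees each way for a turn. Its arguments: {"type":"object","properties":{"plan":{"type":"array","items":{"type":"object","properties":{"delta_pos":{"type":"array","items":{"type":"number","minimum":-1,"maximum":1}},"delta_rot":{"type":"array","items":{"type":"number","minimum":-1,"maximum":1}},"claw":{"type":"number"}}}},"newtons":{"type":"number"}},"required":["plan"]}

```bash
mkdir -p pics; ls
cat > h.py <<'E'
import numpy as np, cv2
from bench import *
from scipy.spatial.transform import Rotation as Ro
def ray(cam,uv):
    m=camera_model(cam);K=np.array(m["intrinsics"]);R=np.array(m["R"]);t=np.array(m["t"])
    return -R.T@t, R.T@np.linalg.solve(K,np.array([uv[0],uv[1],1.]))
def onz(cam,uv,z):
    c,d=ray(cam,uv); return c+d*(z-c[2])/d[2]
def proj(cam,X):
    m=camera_model(cam);p=np.array(m["intrinsics"])@(np.array(m["R"])@np.array(X)+np.array(m["t"]));return p[:2]/p[2]
def tri(a,b,ca="top",cb="scene"):
    c1,d1=ray(ca,a);c2,d2=ray(cb,b)
    A=np.stack([d1,-d2],1);s=np.linalg.lstsq(A,c2-c1,rcond=None)[0]
    p,q=c1+d1*s[0],c2+d2*s[1];return (p+q)/2,np.linalg.norm(p-q)
def rect(mask,z,cam="top"):
    m=mask.astype(np.uint8)
    n,l,s,_=cv2.connectedComponentsWithStats(m)
    m=(l==1+np.argmax(s[1:,4])).astype(np.uint8)
    c=max(cv2.findContours(m,0,2)[0],key=len)[:,0]
    P=np.array([onz(cam,p,z)[:2] for p in c]);(cx,cy),(w,h),a=cv2.minAreaRect((P*1000).astype(np.float32))
    if w<h: a+=90;w,h=h,w
    return np.round([cx,cy,w,h,(a+90)%180-90],1)
def save(cam,f): 
    im=read_camera(cam);cv2.imwrite("pics/"+f,im[:,:,::-1]);return im
E
python3 - <<'E'
from h import *
print(observe())
for c in ("top","scene"):
    save(c,c+"0.png");m=camera_model(c);R=np.array(m["R"]);print(c,-R.T@m["t"],R[2],m["intrinsics"])
H=dict(comb=.012,hairbrush=.018,nailbrush=.03,stapler=.038,ruler=.016,highlighter=.018,tray=.024,penbox=.024,mister=.12,cap_top=.157,vase=.135,mat=.003)
for n in H:
    a=outline_of("top",n);b=outline_of("scene",n)
    for d in a[:2]: print(n,"top",round(d["conf"],2),np.round(d["uv"]),d["pixels"].sum(),rect(d["pixels"],H[n]+(.003 if H[n]<.04 and n not in("tray","penbox","mat") else 0)))
    for d in b[:2]: print(n,"scene",round(d["conf"],2),np.round(d["uv"]),d["pixels"].sum())
    if a and b: print("   tri",tri(a[0]["uv"],b[0]["uv"]))
E
```

```text
pics
{'t': 0.0, 'joints': array([-1.41650717e+00,  4.94193422e-01,  1.34614284e+00, -7.03190048e-06,
        1.30254560e+00, -9.55081521e-02]), 'joint_velocities': array([ 0.00137823, -0.00138899,  0.00043969, -0.00111574,  0.0001363 ,
       -0.0003385 ]), 'joint_efforts': array([-1.37409788e-03, -8.82169461e+01, -3.83871102e+01, -1.29973100e-04,
        1.02023224e-02,  3.99559958e-07]), 'eef_pos': array([ 0.15444171, -0.60522343,  0.23068994]), 'eef_rot': array([ 9.92209975e-01,  1.24575081e-01, -2.23306904e-05, -6.44227393e-04]), 'wrist_force': array([-0.53669748, -0.54564955, -0.44661325]), 'wrist_torque': array([-0.03516314, -0.01256313, -0.01672524]), 'gripper_force': 0.0, 'width': 1.0021189851664711}
top [0.36071902 0.03417463 0.98602501] [ 0.20352857 -0.02076428 -0.9788488 ] [[393.25131218   0.         261.24246531]
 [  0.         393.25131218 191.62542336]
 [  0.           0.           1.        ]]
scene [ 1.17939419 -0.83373715  0.87883277] [-0.50007298  0.64411336 -0.57883072] [[496.9083182    0.         254.43840878]
 [  0.         496.9083182  186.95129267]
 [  0.      
[... 1140 characters left out ...]
6 [ 584.9 -316.6  122.2   70.8  -70.1]
mister scene 0.67 [189. 298.] 1795
mister scene 0.2 [143. 284.] 5823
   tri (array([ 0.60407389, -0.33630074,  0.05716137]), np.float64(0.0019973556398123985))
cap_top top 0.73 [417. 144.] 227 [ 600.5 -330.1   40.    33.6  -31.9]
cap_top scene 0.58 [182. 263.] 348
   tri (array([ 0.59794791, -0.3360839 ,  0.15883004]), np.float64(0.0004518029418028844))
vase top 0.92 [125. 188.] 943 [585.6 318.4  93.8  62.7  39.7]
vase scene 0.95 [340. 161.] 796
   tri (array([0.60109558, 0.33877133, 0.05974406]), np.float64(0.0007111126580245758))
mat top 0.77 [274. 208.] 14204 [550.6  -1.2 342.6 342.1  89.7]
mat top 0.45 [304. 194.] 627 [546.7 -94.5  97.7  45.1  86.1]
```

View pics/top0.png

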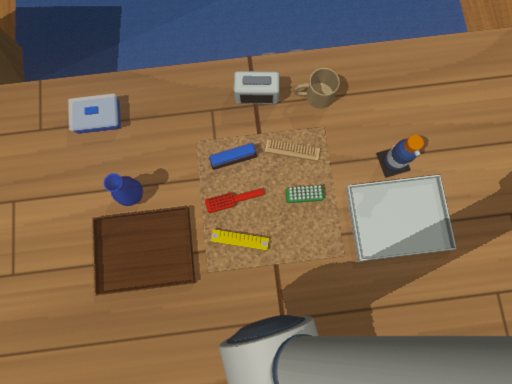

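View pics/scene0.png

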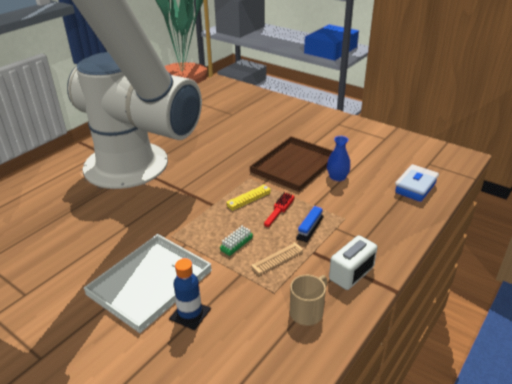

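The top view shows five things: stapler (233,156), comb (293,150), hairbrush (235,199, head to the left), nail brush (305,194) and ruler (240,240). There is no highlighter. The tray is on the right (400,218), with the orange cap at (415,143). The box is on the left (144,250), with the vase at (125,190).

Run:
```python
from h import *
T=[(348,185),(440,176),(453,247),(360,260)];B=[(93,217),(188,208),(195,283),(97,293)]
for n,C in(("tray",T),("penbox",B)):
    P=np.array([onz("top",p,.024)[:2] for p in C])*1000
    (c,s,a)=cv2.minAreaRect(P.astype(np.float32));print(n,P.round(),P.mean(0),s,a)
    for k in range(2):
        o=outline_of("scene",n)
        if o: print("scene",o[0]["conf"],rect(o[0]["pixels"],.012,"scene"))
        o=outline_of("top",n)
        if o: print("top",o[0]["conf"],rect(o[0]["pixels"],.024))
S=[(158,236),(211,268),(135,327),(86,290)]
for a,b in zip(((348,185),(440,176),(453,247)),((158,236),(87,290),(135,327))): print(tri(a,b))
for a,b in zip(((188,208),(93,217),(195,283)),((295,188),(330,150),(251,166))): print(tri(a,b))
```

```text
tray [[ 551. -204.]
 [ 546. -437.]
 [ 368. -431.]
 [ 365. -202.]] [ 457.46510187 -318.57948497] (233.36399841308594, 186.39414978027344) 89.38101196289062
scene 0.58 [ 451.1 -316.8  252.3  209.5   89.4]
scene 0.58 [ 451.1 -316.8  252.3  209.5   89.4]
penbox [[548. 434.]
 [542. 199.]
 [359. 197.]
 [364. 431.]] [453.11776864 315.32841604] (240.57479858398438, 183.61863708496094) 88.75518035888672
scene 0.77 [447.4 327.2 279.9 213.2 -89.5]
scene 0.77 [447.4 327.2 279.9 213.2 -89.5]
(array([ 0.49529848, -0.22880513,  0.11209685]), np.float64(0.12046058947881119))
(array([ 0.49877913, -0.44288479,  0.10740752]), np.float64(0.10761996096688899))
(array([ 0.41551764, -0.43050404, -0.07027179]), np.float64(0.12487371369357886))
(array([0.5390308 , 0.19660043, 0.01689938]), np.float64(0.010486223326608708))
(array([0.5354268 , 0.41723412, 0.04275151]), np.float64(0.02300912521575012))
(array([0.36126917, 0.19962724, 0.02419262]), np.float64(0.00626376965124556))
```

Emit:
apply_moves --plan '[{"delta_pos": [0.97,0.24,0],"delta_rot": [0,0,0.02],"claw": 0},{"delta_pos": [1,0.1,0],"delta_rot": [0,0,0.02],"claw": 0},{"delta_pos": [1,0,0],"claw": 0},{"delta_pos": [1,-1,0],"claw": 0},{"delta_pos": [1,-1,0],"claw": 0},{"delta_pos": [1,-1,0],"claw": 0},{"delta_pos": [1,-1,0],"claw": 0},{"delta_pos": [1,-1,0],"claw": 0}]'

```text
invalid input at $.plan[2]: expected keys delta_pos, delta_rot, claw
```

Emit:
apply_moves --plan '[{"delta_pos": [0.97,0.25,0],"delta_rot": [0,0,0.02],"claw": 0},{"delta_pos": [0.99,0.12,0],"delta_rot": [0,0,0.02],"claw": 0},{"delta_pos": [1,0,0],"delta_rot": [0,0,0],"claw": 0},{"delta_pos": [1,-1,0],"delta_rot": [0,0,0],"claw": 0},{"delta_pos": [1,-1,0],"delta_rot": [0,0,0],"claw": 0},{"delta_pos": [1,-1,0],"delta_rot": [0,0,0],"claw": 0},{"delta_pos": [1,-1,0],"delta_rot": [0,0,0],"claw": 0},{"delta_pos": [1,-1,0],"delta_rot": [0,0,0],"claw": 0}]'

```text
t: 2.7
eef_pos: [0.3554, -0.48, 0.2313]
eef_rot: [1.0, -0.001, 0.0, 0.0]
wrist_force: [0.9, 0.2, 1.2]
width: -0.002
gripper_force: 0.0
```

Emit:
apply_moves --plan '[{"delta_pos": [1,-0.6,0],"delta_rot": [0,0,0],"claw": 0},{"delta_pos": [1,-0.6,0],"delta_rot": [0,0,0],"claw": 0},{"delta_pos": [1,-0.6,0],"delta_rot": [0,0,0],"claw": 0},{"delta_pos": [1,-0.6,0],"delta_rot": [0,0,0],"claw": 0},{"delta_pos": [1,-0.6,0],"delta_rot": [0,0,0],"claw": 0},{"delta_pos": [1,-0.6,0],"delta_rot": [0,0,0],"claw": 0},{"delta_pos": [1,-0.6,0],"delta_rot": [0,0,0],"claw": 0},{"delta_pos": [1,-0.6,0.4],"delta_rot": [0,0,0],"claw": 0}]'

```text
t: 3.7
eef_pos: [0.556, -0.3608, 0.2218]
eef_rot: [1.0, -0.001, 0.001, 0.0]
wrist_force: [-0.8, -0.1, 0.7]
width: -0.003
gripper_force: 0.0
```

Emit:
apply_moves --plan '[{"delta_pos": [0.85,-0.5,0],"delta_rot": [0,0,0],"claw": 0},{"delta_pos": [0.85,-0.5,0],"delta_rot": [0,0,0],"claw": 0},{"delta_pos": [0,0,1],"delta_rot": [0,0,0],"claw": 0},{"delta_pos": [0,0,1],"delta_rot": [0,0,0],"claw": 0},{"delta_pos": [0,0,0.4],"delta_rot": [0,0,0],"claw": 0},{"delta_pos": [0,0,0.3],"delta_rot": [0,0,0],"claw": 0},{"delta_pos": [0,0,0.2],"delta_rot": [0,0,0],"claw": 0},{"delta_pos": [0,0,0],"delta_rot": [0,0,0],"claw": 0}]'

```text
t: 4.7
eef_pos: [0.5977, -0.3362, 0.1496]
eef_rot: [1.0, -0.001, 0.0, 0.0]
wrist_force: [-2.6, 2.6, 7.6]
width: 0.001
gripper_force: 3.6
```

Emit:
apply_moves --plan '[{"delta_pos": [0,0,0.05],"delta_rot": [0,0,0],"claw": 0},{"delta_pos": [0,0,0],"delta_rot": [0,0,0],"claw": 0},{"delta_pos": [0,0,0],"delta_rot": [0,0,0],"claw": 0}]'

```text
t: 5.08
eef_pos: [0.5977, -0.3363, 0.149]
eef_rot: [1.0, -0.001, 0.001, 0.0]
wrist_force: [-3.4, 3.5, 9.4]
width: 0.002
gripper_force: 4.8
```

Emit:
apply_moves --plan '[{"delta_pos": [0,0,-0.6],"delta_rot": [0,0,0],"claw": 0},{"delta_pos": [0,0,-1],"delta_rot": [0,0,0],"claw": 0},{"delta_pos": [0,-1,-1],"delta_rot": [0,0,0],"claw": 1},{"delta_pos": [0,-1,0],"delta_rot": [0,0,-0.028],"claw": 1},{"delta_pos": [0.18,-0.98,0],"delta_rot": [0,0,-0.028],"claw": 1},{"delta_pos": [0.34,-0.94,0],"delta_rot": [0,0,-0.028],"claw": 1},{"delta_pos": [0.5,-0.86,0],"delta_rot": [0,0,-0.028],"claw": 1},{"delta_pos": [0.64,-0.77,0],"delta_rot": [0,0,-0.028],"claw": 1}]'

```text
t: 6.08
eef_pos: [0.5977, -0.1858, 0.2138]
eef_rot: [0.904, 0.428, 0.0, 0.001]
wrist_force: [0.0, 0.3, 0.5]
width: 0.999
gripper_force: 0.0
```

```bash
cat > look.py <<'E'
import sys
from h import *
H=dict(comb=.012,hairbrush=.018,nailbrush=.03,stapler=.038,ruler=.016)
base=float(sys.argv[1])
o=observe();q=o["eef_rot"];print("t",o["t"],np.round(o["eef_pos"]*1000,1),"yaw",np.degrees(2*np.arctan2(q[1],q[0])).round(1),"w",o["width"],"F",o["wrist_force"].round(1))
for n in sys.argv[2:]:
    a=outline_of("top",n);b=outline_of("scene",n)
    for d in a[:1]: print(n,"top",round(d["conf"],2),d["pixels"].sum(),rect(d["pixels"],H[n]*.8+base))
    if a and b: print("   tri",(tri(a[0]["uv"],b[0]["uv"])[0]*1000).round(),"conf",round(b[0]["conf"],2))
E
python3 look.py .003 comb hairbrush nailbrush stapler ruler
python3 -c "
from h import *
save('top','t1.png')"
```

```text
t 6.075 [ 597.7 -185.8  213.8] yaw 50.6 w 0.9993807638099167 F [0.  0.3 0.5]
comb top 0.66 545 [659.6 -76.7 137.3  37.3  71.8]
   tri [654. -89.   7.] conf 0.8
hairbrush top 0.83 703 [554.1  82.  153.2  38.9 -80. ]
   tri [555.  92.  22.] conf 0.79
nailbrush top 0.6 561 [541.9 -92.7  93.4  38.8  86.9]
   tri [541. -89.  23.] conf 0.79
stapler top 0.6 703 [659.9  74.2 116.5  42.2 -80.9]
   tri [660.  73.  19.] conf 0.61
ruler top 0.67 780 [449.7  81.  143.8  35.3  72.9]
   tri [450.  82.   4.] conf 0.71
```

```bash
sed -i 's/^base=/read_camera("top");read_camera("scene");base=/' look.py
python3 look.py .003 comb nailbrush hairbrush stapler ruler
python3 -c "
from h import *
im=cv2.imread('pics/t1.png');cv2.imwrite('pics/t1c.png',cv2.resize(im[110:280,180:360],None,fx=3.5,fy=3.5,interpolation=2))"
```

```text
t 6.725 [ 597.3 -186.7  212.5] yaw 50.3 w 0.99673455203544 F [-0.2  0.  -0.5]
comb top 0.96 695 [662.  -78.4 144.6  37.7  74.6]
   tri [659. -78.   5.] conf 0.78
nailbrush top 0.78 486 [542.4 -92.5  92.2  38.1  83. ]
   tri [ 546. -103.   29.] conf 0.63
stapler top 0.61 485 [540.3 -91.8  92.   37.2  85.2]
   tri [617. -39.  61.] conf 0.67
```

View pics/t1c.png

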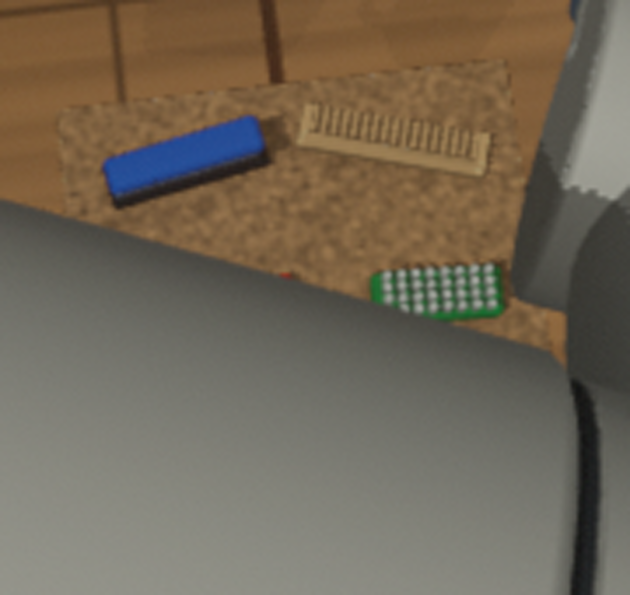

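```bash
cat > plan.py <<'E'
# usage: plan.py x,y,z,yaw ... (mm, deg) : prints rows [dx,dy,dz | dyaw] from the present pose
import sys
from h import *
o=observe();q=o["eef_rot"];p=o["eef_pos"].copy();y=np.degrees(2*np.arctan2(q[1],q[0]));y=(y+90)%360-90
if np.hypot(q[2],q[3])>.005: print("TILT",q)
print("at",np.round(p*1000,1),round(y,1),"w",round(o["width"],3))
if sys.argv[1][0]=="@": # assumed start
    v=[float(s) for s in sys.argv.pop(1)[1:].split(",")];p=np.array(v[:3])/1000;y=v[3]
for a in sys.argv[1:]:
    v=[float(s) for s in a.split(",")];T=np.array(v[:3])/1000;Y=v[3]
    N=1
    d=T-p
    N=max(1,int(np.ceil(max(np.abs(d).max()/.0245,abs(Y-y)/10.2))))
    while 1:
        pp,yy=p.copy(),y;rows=[];bad=False
        for k in range(N):
            w=(T-pp)/(N-k);r=round(-(Y-yy)/(N-k)/360,3);c,s=np.cos(np.radians(yy)),np.sin(np.radians(yy))
            t=np.round(np.array([w[0]*c+w[1]*s,w[0]*s-w[1]*c,-w[2]])/.025,2)
            bad|=np.abs(t).max()>1
            t_=t*.025;pp=pp+[t_[0]*c+t_[1]*s,t_[0]*s-t_[1]*c,-t_[2]];yy-=r*360
            rows.append((t.tolist(),r))
        if not bad: break
        N+=1
    print(a,"N",N)
    for t,r in rows: print("  ",t,r)
    p,y=pp,yy
E
python3 plan.py 660,-78,70,73.5 660,-78,6,73.5
```

```text
at [ 597.4 -186.4  212.5] 50.3 w 0.998
660,-78,70,73.5 N 6
   [0.82, -0.14, 0.95] -0.011
   [0.83, -0.08, 0.95] -0.011
   [0.83, -0.03, 0.95] -0.011
   [0.84, 0.03, 0.95] -0.01
   [0.83, 0.09, 0.95] -0.011
   [0.82, 0.14, 0.95] -0.01
660,-78,6,73.5 N 3
   [0.0, 0.0, 0.85] -0.0
   [0.0, 0.0, 0.86] -0.0
   [0.0, 0.0, 0.85] -0.0
```

Emit:
apply_moves --plan '[{"delta_pos": [0.82,-0.14,0.95],"delta_rot": [0,0,-0.011],"claw": 1},{"delta_pos": [0.83,-0.08,0.95],"delta_rot": [0,0,-0.011],"claw": 1},{"delta_pos": [0.83,-0.03,0.95],"delta_rot": [0,0,-0.011],"claw": 1},{"delta_pos": [0.84,0.03,0.95],"delta_rot": [0,0,-0.01],"claw": 1},{"delta_pos": [0.83,0.09,0.95],"delta_rot": [0,0,-0.011],"claw": 1},{"delta_pos": [0.82,0.14,0.95],"delta_rot": [0,0,-0.01],"claw": 1},{"delta_pos": [0,0,0.85],"delta_rot": [0,0,0],"claw": 0.8},{"delta_pos": [0,0,0.85],"delta_rot": [0,0,0],"claw": 0.8}]'

```text
t: 8.22
eef_pos: [0.6601, -0.0777, 0.0268]
eef_rot: [0.802, 0.598, 0.0, 0.0]
wrist_force: [0.6, -0.7, 0.1]
width: 0.795
gripper_force: 0.0
```

Emit:
apply_moves --newtons 40 --plan '[{"delta_pos": [0,0,0.8],"delta_rot": [0,0,0],"claw": 0.8},{"delta_pos": [0,0,0],"delta_rot": [0,0,0],"claw": 0},{"delta_pos": [0,0,0],"delta_rot": [0,0,0],"claw": 0},{"delta_pos": [0,0,0],"delta_rot": [0,0,0],"claw": 0},{"delta_pos": [0,0,0],"delta_rot": [0,0,0],"claw": 0}]'

```text
t: 8.85
eef_pos: [0.6604, -0.0782, 0.0083]
eef_rot: [0.802, 0.597, 0.0, 0.0]
wrist_force: [-0.1, -0.8, 4.7]
width: 0.381
gripper_force: 40.3
```

```bash
python3 plan.py 640,-82,90,73.5 460,-190,90,0 456,-389,60,0 456,-389,10,0
```

```text
at [660.4 -78.2   8.3] 73.4 w 0.381
640,-82,90,73.5 N 4
   [-0.09, -0.18, -0.82] -0.0
   [-0.1, -0.19, -0.82] -0.0
   [-0.09, -0.18, -0.81] -0.0
   [-0.1, -0.19, -0.82] -0.0
460,-190,90,0 N 9
   [-0.69, -0.63, 0.0] 0.023
   [-0.77, -0.52, 0.0] 0.023
   [-0.84, -0.41, 0.0] 0.023
   [-0.89, -0.28, 0.0] 0.022
   [-0.92, -0.16, 0.0] 0.023
   [-0.93, -0.02, 0.0] 0.022
   [-0.93, 0.11, 0.0] 0.023
   [-0.9, 0.24, 0.0] 0.022
   [-0.86, 0.36, 0.0] 0.023
456,-389,60,0 N 9
   [-0.02, 0.88, 0.13] -0.0
   [-0.02, 0.89, 0.13] -0.0
   [-0.02, 0.88, 0.13] -0.0
   [-0.01, 0.89, 0.14] -0.0
   [-0.02, 0.88, 0.13] -0.0
   [-0.01, 0.89, 0.14] -0.0
   [-0.02, 0.88, 0.13] -0.0
   [-0.01, 0.89, 0.14] -0.0
   [-0.02, 0.88, 0.13] -0.0
456,-389,10,0 N 3
   [0.0, 0.0, 0.67] -0.0
   [0.0, 0.0, 0.67] -0.0
   [0.0, 0.0, 0.66] -0.0
```

Emit:
apply_moves --plan '[{"delta_pos": [-0.09,-0.18,-0.82],"delta_rot": [0,0,0],"claw": 0},{"delta_pos": [-0.1,-0.19,-0.82],"delta_rot": [0,0,0],"claw": 0},{"delta_pos": [-0.09,-0.18,-0.82],"delta_rot": [0,0,0],"claw": 0},{"delta_pos": [-0.1,-0.19,-0.82],"delta_rot": [0,0,0],"claw": 0}]'

```text
t: 9.35
eef_pos: [0.6393, -0.082, 0.0915]
eef_rot: [0.802, 0.597, 0.0, 0.0]
wrist_force: [0.2, 0.2, 0.4]
width: 0.382
gripper_force: 39.9
```

Emit:
apply_moves --plan '[{"delta_pos": [-0.69,-0.63,0],"delta_rot": [0,0,0.023],"claw": 0},{"delta_pos": [-0.77,-0.52,0],"delta_rot": [0,0,0.023],"claw": 0},{"delta_pos": [-0.84,-0.41,0],"delta_rot": [0,0,0.023],"claw": 0},{"delta_pos": [-0.89,-0.28,0],"delta_rot": [0,0,0.022],"claw": 0},{"delta_pos": [-0.92,-0.16,0],"delta_rot": [0,0,0.023],"claw": 0},{"delta_pos": [-0.93,-0.02,0],"delta_rot": [0,0,0.022],"claw": 0},{"delta_pos": [-0.93,0.11,0],"delta_rot": [0,0,0.023],"claw": 0},{"delta_pos": [-0.9,0.24,0],"delta_rot": [0,0,0.022],"claw": 0}]'

```text
t: 10.35
eef_pos: [0.4789, -0.1783, 0.0905]
eef_rot: [0.998, 0.069, 0.0, 0.0]
wrist_force: [0.2, 0.5, -0.8]
width: 0.382
gripper_force: 39.9
```

Emit:
apply_moves --plan '[{"delta_pos": [-0.86,0.36,0],"delta_rot": [0,0,0.023],"claw": 0},{"delta_pos": [-0.02,0.88,0.13],"delta_rot": [0,0,0],"claw": 0},{"delta_pos": [-0.02,0.89,0.13],"delta_rot": [0,0,0],"claw": 0},{"delta_pos": [-0.02,0.88,0.13],"delta_rot": [0,0,0],"claw": 0},{"delta_pos": [-0.01,0.89,0.14],"delta_rot": [0,0,0],"claw": 0},{"delta_pos": [-0.02,0.88,0.13],"delta_rot": [0,0,0],"claw": 0},{"delta_pos": [-0.01,0.89,0.14],"delta_rot": [0,0,0],"claw": 0},{"delta_pos": [-0.02,0.88,0.13],"delta_rot": [0,0,0],"claw": 0}]'

```text
t: 11.35
eef_pos: [0.4562, -0.3461, 0.066]
eef_rot: [1.0, -0.001, -0.0, -0.0]
wrist_force: [0.4, 0.0, -0.5]
width: 0.384
gripper_force: 39.9
```

Emit:
apply_moves --plan '[{"delta_pos": [-0.01,0.89,0.14],"delta_rot": [0,0,0],"claw": 0},{"delta_pos": [-0.02,0.88,0.13],"delta_rot": [0,0,0],"claw": 0},{"delta_pos": [0,0,0],"delta_rot": [0,0,0],"claw": 0}]'

```text
t: 11.72
eef_pos: [0.4554, -0.3908, 0.0592]
eef_rot: [1.0, -0.001, 0.0, 0.0]
wrist_force: [0.7, -0.1, -0.3]
width: 0.388
gripper_force: 39.9
```

Run:
```python
from h import *
o=observe();print(o["t"],o["eef_pos"],o["width"],o["wrist_force"])
save("top","t2.png");im=save("scene","s2.png")
for c in("top","scene"):
    for d in outline_of(c,"comb")[:1]: print(d["conf"],d["uv"],rect(d["pixels"],.066,c))
```

```text
11.725 [ 0.45538451 -0.39080344  0.05918447] 0.3878759684866964 [ 0.73519426 -0.08724387 -0.29945128]
0.8 [130.7, 288.0] [ 4.767e+02 -3.920e+02  1.077e+02  3.680e+01 -2.000e-01]
```

View pics/s2.png

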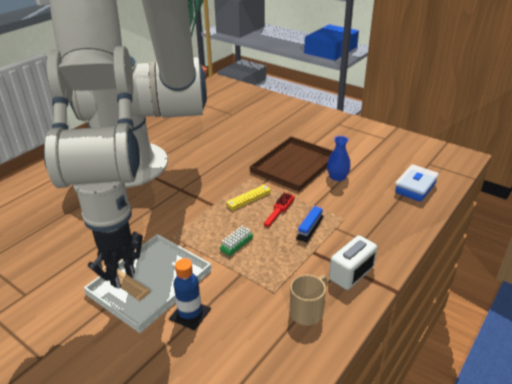

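The scene view shows the comb held over the near-left part of the tray at (130,286). The other four things are unchanged on the mat.

Emit:
apply_moves --plan '[{"delta_pos": [0,0,0.65],"delta_rot": [0,0,0],"claw": 0},{"delta_pos": [0,0,0.65],"delta_rot": [0,0,0],"claw": 0},{"delta_pos": [0,0,0.6],"delta_rot": [0,0,0],"claw": 0},{"delta_pos": [0,0,0.04],"delta_rot": [0,0,0],"claw": 0}]'

```text
t: 12.42
eef_pos: [0.455, -0.3883, 0.0095]
eef_rot: [1.0, -0.001, -0.001, -0.001]
wrist_force: [-0.1, -0.7, -0.1]
width: 0.381
gripper_force: 41.9
```

Emit:
apply_moves --plan '[{"delta_pos": [0,0,0],"delta_rot": [0,0,0],"claw": 0.5},{"delta_pos": [0,0,0],"delta_rot": [0,0,0],"claw": 0.52},{"delta_pos": [0,0,-1],"delta_rot": [0,0,0],"claw": 0.55},{"delta_pos": [0,0,-1],"delta_rot": [0,0,0],"claw": 0.6},{"delta_pos": [0,0,-1],"delta_rot": [0,0,0],"claw": 0.8}]'

```text
t: 13.05
eef_pos: [0.4555, -0.3889, 0.0873]
eef_rot: [1.0, -0.001, 0.0, 0.0]
wrist_force: [-0.0, -0.1, 0.1]
width: 0.79
gripper_force: 0.0
```

```bash
python3 plan.py 470,-190,90,0 543,-92,90,85 543,-92,10,85
```

```text
at [ 455.5 -388.9   87.3] -0.1 w 0.79
470,-190,90,0 N 9
   [0.06, -0.88, -0.01] -0.0
   [0.06, -0.88, -0.01] -0.0
   [0.06, -0.89, -0.01] -0.0
   [0.06, -0.88, -0.01] -0.0
   [0.07, -0.89, -0.01] -0.0
   [0.06, -0.88, -0.01] -0.0
   [0.07, -0.89, -0.02] -0.0
   [0.06, -0.88, -0.01] -0.0
   [0.07, -0.89, -0.02] -0.0
543,-92,90,85 N 9
   [0.32, -0.44, 0.0] -0.026
   [0.39, -0.38, 0.0] -0.026
   [0.45, -0.31, 0.0] -0.026
   [0.49, -0.23, 0.0] -0.026
   [0.52, -0.15, 0.0] -0.026
   [0.54, -0.06, 0.0] -0.027
   [0.54, 0.03, 0.0] -0.026
   [0.53, 0.12, 0.0] -0.027
   [0.5, 0.2, 0.0] -0.026
543,-92,10,85 N 4
   [-0.0, 0.0, 0.8] -0.0
   [-0.0, 0.0, 0.8] -0.0
   [-0.0, 0.0, 0.8] -0.0
   [-0.0, 0.0, 0.8] -0.0
```

Emit:
apply_moves --plan '[{"delta_pos": [0.06,-0.88,0],"delta_rot": [0,0,0],"claw": 1},{"delta_pos": [0.06,-0.88,0],"delta_rot": [0,0,0],"claw": 1},{"delta_pos": [0.06,-0.89,0],"delta_rot": [0,0,0],"claw": 1},{"delta_pos": [0.06,-0.88,0],"delta_rot": [0,0,0],"claw": 1},{"delta_pos": [0.07,-0.89,0],"delta_rot": [0,0,0],"claw": 1},{"delta_pos": [0.06,-0.88,0],"delta_rot": [0,0,0],"claw": 1},{"delta_pos": [0.07,-0.89,0],"delta_rot": [0,0,0],"claw": 1},{"delta_pos": [0.06,-0.88,0],"delta_rot": [0,0,0],"claw": 1}]'

```text
t: 14.05
eef_pos: [0.4684, -0.2107, 0.0861]
eef_rot: [1.0, -0.001, 0.0, 0.0]
wrist_force: [-0.5, 1.1, -0.4]
width: 1.0
gripper_force: 0.0
```

Emit:
apply_moves --plan '[{"delta_pos": [0.07,-0.89,0],"delta_rot": [0,0,0],"claw": 1},{"delta_pos": [0.32,-0.44,0],"delta_rot": [0,0,-0.026],"claw": 1},{"delta_pos": [0.39,-0.38,0],"delta_rot": [0,0,-0.026],"claw": 1},{"delta_pos": [0.45,-0.31,0],"delta_rot": [0,0,-0.026],"claw": 1},{"delta_pos": [0.49,-0.23,0],"delta_rot": [0,0,-0.026],"claw": 1},{"delta_pos": [0.52,-0.15,0],"delta_rot": [0,0,-0.026],"claw": 1},{"delta_pos": [0.54,-0.06,0],"delta_rot": [0,0,-0.027],"claw": 1},{"delta_pos": [0.54,0.03,0],"delta_rot": [0,0,-0.026],"claw": 1}]'

```text
t: 15.05
eef_pos: [0.5269, -0.1124, 0.086]
eef_rot: [0.838, 0.545, -0.0, -0.0]
wrist_force: [0.3, 0.0, -0.1]
width: 1.0
gripper_force: 0.0
```

Emit:
apply_moves --plan '[{"delta_pos": [0.53,0.12,0],"delta_rot": [0,0,-0.027],"claw": 1},{"delta_pos": [0.5,0.17,0],"delta_rot": [0,0,-0.027],"claw": 1},{"delta_pos": [0,0,0.8],"delta_rot": [0,0,0],"claw": 0.9},{"delta_pos": [0,0,0.8],"delta_rot": [0,0,0],"claw": 0.9},{"delta_pos": [0,0,0.8],"delta_rot": [0,0,0],"claw": 0.9},{"delta_pos": [0,0,0.7],"delta_rot": [0,0,0],"claw": 0.9}]'

```text
t: 15.8
eef_pos: [0.542, -0.091, 0.0078]
eef_rot: [0.736, 0.677, -0.0, -0.0]
wrist_force: [-1.1, -0.2, -0.4]
width: 0.898
gripper_force: 0.0
```

Emit:
apply_moves --newtons 40 --plan '[{"delta_pos": [0,0,0],"delta_rot": [0,0,0],"claw": 0},{"delta_pos": [0,0,0],"delta_rot": [0,0,0],"claw": 0},{"delta_pos": [0,0,0],"delta_rot": [0,0,0],"claw": 0},{"delta_pos": [0,0,0],"delta_rot": [0,0,0],"claw": 0}]'

```text
t: 16.3
eef_pos: [0.5426, -0.0918, 0.0094]
eef_rot: [0.736, 0.677, 0.0, 0.001]
wrist_force: [-1.3, 1.1, 7.8]
width: 0.431
gripper_force: 40.8
```

```bash
python3 plan.py 535,-100,70,86 470,-190,80,0 456,-249,60,0 456,-249,11,0
```

```text
at [542.6 -91.8   9.4] 85.2 w 0.431
535,-100,70,86 N 3
   [-0.12, -0.09, -0.81] -0.001
   [-0.12, -0.09, -0.81] -0.001
   [-0.11, -0.1, -0.81] -0.0
470,-190,80,0 N 9
   [-0.42, -0.26, -0.04] 0.027
   [-0.46, -0.18, -0.04] 0.026
   [-0.48, -0.11, -0.05] 0.027
   [-0.49, -0.03, -0.04] 0.026
   [-0.49, 0.06, -0.05] 0.027
   [-0.47, 0.14, -0.04] 0.026
   [-0.45, 0.21, -0.05] 0.027
   [-0.4, 0.28, -0.04] 0.026
   [-0.36, 0.35, -0.05] 0.027
456,-249,60,0 N 3
   [-0.18, 0.79, 0.27] -0.0
   [-0.19, 0.79, 0.27] -0.0
   [-0.18, 0.78, 0.26] -0.0
456,-249,11,0 N 3
   [-0.0, 0.0, 0.65] -0.0
   [-0.0, 0.0, 0.66] -0.0
   [-0.0, 0.0, 0.65] -0.0
```

Emit:
apply_moves --plan '[{"delta_pos": [-0.12,-0.09,-0.81],"delta_rot": [0,0,0],"claw": 0},{"delta_pos": [-0.12,-0.09,-0.81],"delta_rot": [0,0,0],"claw": 0},{"delta_pos": [-0.11,-0.1,-0.81],"delta_rot": [0,0,0],"claw": 0},{"delta_pos": [-0.42,-0.26,-0.04],"delta_rot": [0,0,0.027],"claw": 0},{"delta_pos": [-0.46,-0.18,-0.04],"delta_rot": [0,0,0.026],"claw": 0},{"delta_pos": [-0.48,-0.11,-0.05],"delta_rot": [0,0,0.027],"claw": 0},{"delta_pos": [-0.49,-0.03,-0.04],"delta_rot": [0,0,0.026],"claw": 0},{"delta_pos": [-0.49,0.06,-0.05],"delta_rot": [0,0,0.027],"claw": 0}]'

```text
t: 17.3
eef_pos: [0.4978, -0.1498, 0.0753]
eef_rot: [0.948, 0.318, 0.0, 0.0]
wrist_force: [0.3, 0.2, -1.0]
width: 0.432
gripper_force: 40.3
```

Emit:
apply_moves --plan '[{"delta_pos": [-0.47,0.14,-0.04],"delta_rot": [0,0,0.026],"claw": 0},{"delta_pos": [-0.45,0.21,-0.05],"delta_rot": [0,0,0.027],"claw": 0},{"delta_pos": [-0.4,0.28,-0.04],"delta_rot": [0,0,0.026],"claw": 0},{"delta_pos": [-0.36,0.35,-0.05],"delta_rot": [0,0,0.025],"claw": 0},{"delta_pos": [-0.18,0.79,0.27],"delta_rot": [0,0,0],"claw": 0},{"delta_pos": [-0.19,0.79,0.27],"delta_rot": [0,0,0],"claw": 0},{"delta_pos": [-0.18,0.78,0.26],"delta_rot": [0,0,0],"claw": 0},{"delta_pos": [0,0,0],"delta_rot": [0,0,0],"claw": 0}]'

```text
t: 18.3
eef_pos: [0.4542, -0.2492, 0.0591]
eef_rot: [1.0, -0.002, -0.0, 0.0]
wrist_force: [-1.1, 0.7, -1.1]
width: 0.436
gripper_force: 40.2
```

Emit:
apply_moves --plan '[{"delta_pos": [0,0,0.65],"delta_rot": [0,0,0],"claw": 0},{"delta_pos": [0,0,0.65],"delta_rot": [0,0,0],"claw": 0},{"delta_pos": [0,0,0.6],"delta_rot": [0,0,0],"claw": 0},{"delta_pos": [0,0,0.05],"delta_rot": [0,0,0],"claw": 0}]'

```text
t: 18.8
eef_pos: [0.4545, -0.2477, 0.01]
eef_rot: [1.0, -0.001, -0.0, -0.0]
wrist_force: [-0.5, 1.4, 7.2]
width: 0.429
gripper_force: 41.3
```

Emit:
apply_moves --plan '[{"delta_pos": [0,0,0],"delta_rot": [0,0,0],"claw": 0.55},{"delta_pos": [0,0,0],"delta_rot": [0,0,0],"claw": 0.56},{"delta_pos": [0,0,-1],"delta_rot": [0,0,0],"claw": 0.6},{"delta_pos": [0,0,-1],"delta_rot": [0,0,0],"claw": 0.6},{"delta_pos": [0,0,-1],"delta_rot": [0,0,0],"claw": 0.8},{"delta_pos": [-1,1,-1],"delta_rot": [0,0,0],"claw": 0.8}]'

```text
t: 19.55
eef_pos: [0.4302, -0.2725, 0.1116]
eef_rot: [1.0, 0.0, 0.0, 0.0]
wrist_force: [1.6, -0.8, 0.6]
width: 0.803
gripper_force: 0.0
```

```bash
python3 look.py .003 hairbrush stapler ruler; python3 look.py .004 comb nailbrush; python3 -c "
from h import *
save('top','t3.png')"
```

```text
t 19.65 [ 429.  -275.1  112.9] yaw -0.2 w 0.8013973494555985 F [-0.7  0.5 -1.3]
hairbrush top 0.95 456 [548.  110.9  89.8  38.2 -83.4]
   tri [549. 109.   9.] conf 0.63
stapler top 0.6 763 [689.2  93.  119.3  46.2 -80. ]
   tri [692.  86.  22.] conf 0.68
t 20.05 [ 429.6 -272.5  110. ] yaw -0.1 w 0.8010331482713778 F [-0.9  0.1 -0. ]
```

View pics/t3.png

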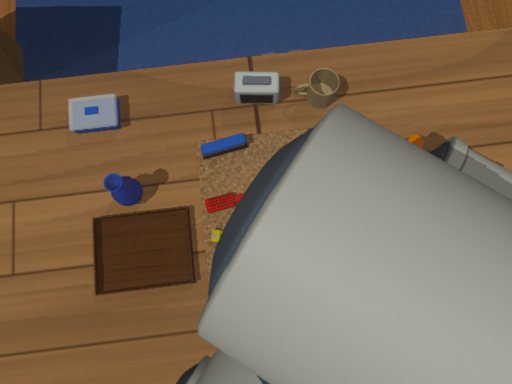

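Stapler has been knocked to (223,146); the hairbrush is in place (red head at 218,203). The ruler is mostly hidden by the arm.

```bash
python3 plan.py 550.5,102,90,100 550.5,102,8,100; echo; python3 plan.py @550.5,102,9,100 550.5,95,70,100 476,-319,70,0 476,-319,11,0
```

```text
at [ 429.5 -272.9  110.4] -0.1 w 0.8
550.5,102,90,100 N 16
   [0.3, -0.94, 0.05] -0.017
   [0.4, -0.9, 0.05] -0.017
   [0.49, -0.85, 0.05] -0.017
   [0.58, -0.8, 0.05] -0.017
   [0.66, -0.73, 0.05] -0.017
   [0.74, -0.65, 0.05] -0.018
   [0.81, -0.57, 0.05] -0.017
   [0.86, -0.48, 0.05] -0.018
   [0.91, -0.38, 0.05] -0.017
   [0.94, -0.28, 0.05] -0.018
   [0.97, -0.17, 0.05] -0.017
   [0.98, -0.06, 0.05] -0.018
   [0.98, 0.05, 0.05] -0.017
   [0.97, 0.15, 0.06] -0.018
   [0.95, 0.26, 0.05] -0.017
   [0.92, 0.37, 0.06] -0.018
550.5,102,8,100 N 4
   [0.0, -0.0, 0.82] 0.0
   [0.0, -0.0, 0.82] 0.0
   [0.0, -0.0, 0.82] 0.0
   [0.0, -0.0, 0.82] 0.0

at [ 429.5 -272.9  110.4] -0.1 w 0.8
550.5,95,70,100 N 3
   [-0.09, -0.02, -0.81] -0.0
   [-0.09, -0.01, -0.82] -0.0
   [-0.1, -0.02, -0.81] -0.0
476,-319,70,0 N 17
   [-0.93, -0.34, -0.0] 0.016
   [-0.96, -0.25, -0.0] 0.016
   [-0.98, -0.15, -0.0] 0.016
   [-0.99, -0.05, -0.0] 0.016
   [-0.99, 0.05, -0.0] 0.016
   [-0.98, 0.15, -0.0] 0.016
   [-0.96, 0.24, -0.0] 0.017
   [-0.93, 0.35, -0.0] 0.016
   [-0.89, 0.44, -0.0] 0.017
   [-0.83, 0.53, -0.0] 0.016
   [-0.78, 0.61, -0.0] 0.017
   [-0.71, 0.69, -0.0] 0.016
   [-0.63, 0.76, -0.0] 0.017
   [-0.55, 0.82, -0.0] 0.016
   [-0.47, 0.87, -0.0] 0.017
   [-0.37, 0.91, -0.0] 0.016
   [-0.28, 0.95, -0.0] 0.017
476,-319,11,0 N 3
   [0.0, -0.0, 0.79] -0.0
   [0.0, -0.0, 0.79] -0.0
   [0.0, -0.0, 0.78] -0.0
```

Emit:
apply_moves --plan '[{"delta_pos": [0.3,-0.94,0.05],"delta_rot": [0,0,-0.017],"claw": 0.8},{"delta_pos": [0.4,-0.9,0.05],"delta_rot": [0,0,-0.017],"claw": 0.8},{"delta_pos": [0.49,-0.85,0.05],"delta_rot": [0,0,-0.017],"claw": 0.8},{"delta_pos": [0.58,-0.8,0.05],"delta_rot": [0,0,-0.017],"claw": 0.8},{"delta_pos": [0.66,-0.73,0.05],"delta_rot": [0,0,-0.017],"claw": 0.8},{"delta_pos": [0.74,-0.65,0.05],"delta_rot": [0,0,-0.018],"claw": 0.8},{"delta_pos": [0.81,-0.57,0.05],"delta_rot": [0,0,-0.017],"claw": 0.8},{"delta_pos": [0.86,-0.48,0.05],"delta_rot": [0,0,-0.018],"claw": 0.8}]'

```text
t: 21.3
eef_pos: [0.4901, -0.0846, 0.1005]
eef_rot: [0.907, 0.421, 0.0, 0.0]
wrist_force: [0.4, 0.2, 0.6]
width: 0.796
gripper_force: 0.0
```

Emit:
apply_moves --plan '[{"delta_pos": [0.91,-0.38,0.05],"delta_rot": [0,0,-0.017],"claw": 0.8},{"delta_pos": [0.94,-0.28,0.05],"delta_rot": [0,0,-0.018],"claw": 0.8},{"delta_pos": [0.97,-0.17,0.05],"delta_rot": [0,0,-0.017],"claw": 0.8},{"delta_pos": [0.98,-0.06,0.05],"delta_rot": [0,0,-0.018],"claw": 0.8},{"delta_pos": [0.98,0.05,0.05],"delta_rot": [0,0,-0.017],"claw": 0.8},{"delta_pos": [0.97,0.15,0.06],"delta_rot": [0,0,-0.018],"claw": 0.8},{"delta_pos": [0.95,0.26,0.05],"delta_rot": [0,0,-0.017],"claw": 0.8},{"delta_pos": [0.92,0.37,0.06],"delta_rot": [0,0,-0.018],"claw": 0.8}]'

```text
t: 22.3
eef_pos: [0.5508, 0.1027, 0.0899]
eef_rot: [0.641, 0.767, -0.0, -0.0]
wrist_force: [0.7, -0.1, 0.0]
width: 0.799
gripper_force: 0.0
```

Emit:
apply_moves --plan '[{"delta_pos": [0,0,0.82],"delta_rot": [0,0,0],"claw": 0.8},{"delta_pos": [0,0,0.82],"delta_rot": [0,0,0],"claw": 0.8},{"delta_pos": [0,0,0.82],"delta_rot": [0,0,0],"claw": 0.8},{"delta_pos": [0,0,0.82],"delta_rot": [0,0,0],"claw": 0.8}]'

```text
t: 22.8
eef_pos: [0.5506, 0.1019, 0.0073]
eef_rot: [0.643, 0.766, 0.0, 0.0]
wrist_force: [0.2, -0.4, 0.3]
width: 0.798
gripper_force: 0.0
```

Emit:
apply_moves --newtons 60 --plan '[{"delta_pos": [0,0,0],"delta_rot": [0,0,0],"claw": 0},{"delta_pos": [0,0,0],"delta_rot": [0,0,0],"claw": 0},{"delta_pos": [0,0,0],"delta_rot": [0,0,0],"claw": 0},{"delta_pos": [0,0,0],"delta_rot": [0,0,0],"claw": 0},{"delta_pos": [0,0,-0.82],"delta_rot": [0,0,0],"claw": 0},{"delta_pos": [0,0,-0.82],"delta_rot": [0,0,0],"claw": 0},{"delta_pos": [0,0,-0.82],"delta_rot": [0,0,0],"claw": 0}]'

```text
t: 23.68
eef_pos: [0.5506, 0.1018, 0.0705]
eef_rot: [0.643, 0.766, 0.0, 0.0]
wrist_force: [-0.5, 0.1, -1.3]
width: 0.4
gripper_force: 59.9
```

```bash
python3 plan.py 476,-319,70,0; python3 look.py .004 comb nailbrush;python3 look.py .055 hairbrush; python3 look.py .003 stapler ruler;python3 -c "
from h import *
save('top','t4.png');save('scene','s4.png')
"
```

```text
at [550.6 101.8  70.5] 100.0 w 0.4
476,-319,70,0 N 18
   [-0.89, -0.33, 0.0] 0.015
   [-0.92, -0.24, 0.0] 0.015
   [-0.94, -0.15, 0.0] 0.015
   [-0.95, -0.06, 0.0] 0.016
   [-0.95, 0.03, 0.0] 0.015
   [-0.94, 0.12, 0.0] 0.016
   [-0.92, 0.21, 0.0] 0.015
   [-0.9, 0.3, 0.0] 0.016
   [-0.87, 0.39, 0.0] 0.015
   [-0.83, 0.47, 0.0] 0.016
   [-0.77, 0.55, 0.0] 0.015
   [-0.72, 0.62, 0.0] 0.016
   [-0.65, 0.69, 0.0] 0.015
   [-0.58, 0.75, 0.0] 0.016
   [-0.51, 0.8, 0.0] 0.015
   [-0.43, 0.85, 0.01] 0.016
   [-0.34, 0.89, 0.0] 0.015
   [-0.26, 0.91, 0.01] 0.016
t 23.775 [551.7 102.   71.6] yaw 100.0 w 0.4024912951095556 F [ 0.   0.5 -1.5]
comb top 0.96 591 [ 4.549e+02 -3.850e+02  1.376e+02  3.740e+01  4.000e-01]
   tri [ 436. -385.   -8.] conf 0.96
nailbrush top 0.59 648 [ 452.5 -243.2   94.1   43.1   -2.3]
   tri [ 449. -253.   33.] conf 0.93
t 24.075 [550.2 101.8  68.8] yaw 100.0 w 0.40154318035808634 F [ 0.1 -0.1 -1.5]
hairbrush top 0.65 314 [ 625.7 -368.3   51.4   44.1  -30.8]
   tri [ 640. -217.  291.] conf 0.83
t 24.275 [550.4 101.8  69.2] yaw 100.0 w 0.40088212587124616 F [ 1.  -0.6 -0.8]
stapler top 0.24 5758 [ 456.3 -313.8  237.7  185.4   89.9]
   tri [ 610. -164.  193.] conf 0.95
ruler top 0.36 305 [ 641.8 -393.6   54.3   45.6  -33.9]
   tri [ 615. -237.  278.] conf 0.64
```

View pics/t4.png

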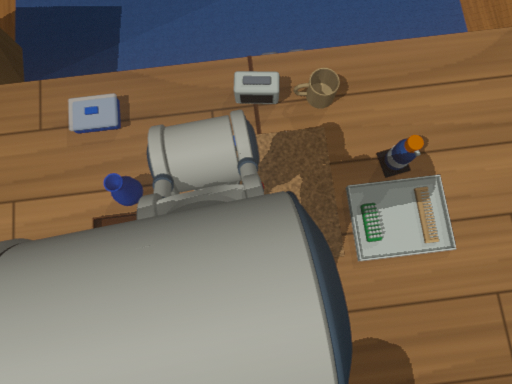

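Comb (427,215) and nail brush (372,222) lie flat in the tray, with the middle free; the hairbrush is held, hidden under the arm.

Emit:
apply_moves --plan '[{"delta_pos": [-0.89,-0.33,0],"delta_rot": [0,0,0.015],"claw": 0},{"delta_pos": [-0.92,-0.24,0],"delta_rot": [0,0,0.015],"claw": 0},{"delta_pos": [-0.94,-0.15,0],"delta_rot": [0,0,0.015],"claw": 0},{"delta_pos": [-0.95,-0.06,0],"delta_rot": [0,0,0.016],"claw": 0},{"delta_pos": [-0.95,0.03,0],"delta_rot": [0,0,0.015],"claw": 0},{"delta_pos": [-0.94,0.12,0],"delta_rot": [0,0,0.016],"claw": 0},{"delta_pos": [-0.92,0.21,0],"delta_rot": [0,0,0.015],"claw": 0},{"delta_pos": [-0.9,0.3,0],"delta_rot": [0,0,0.016],"claw": 0}]'

```text
t: 25.58
eef_pos: [0.5172, -0.0859, 0.0696]
eef_rot: [0.885, 0.466, 0.0, 0.0]
wrist_force: [0.4, -0.6, -1.3]
width: 0.401
gripper_force: 59.8
```

Emit:
apply_moves --plan '[{"delta_pos": [-0.87,0.39,0],"delta_rot": [0,0,0.015],"claw": 0},{"delta_pos": [-0.83,0.47,0],"delta_rot": [0,0,0.016],"claw": 0},{"delta_pos": [-0.77,0.55,0],"delta_rot": [0,0,0.015],"claw": 0},{"delta_pos": [-0.72,0.62,0],"delta_rot": [0,0,0.016],"claw": 0},{"delta_pos": [-0.65,0.69,0],"delta_rot": [0,0,0.015],"claw": 0},{"delta_pos": [-0.58,0.75,0],"delta_rot": [0,0,0.016],"claw": 0},{"delta_pos": [-0.51,0.8,0],"delta_rot": [0,0,0.015],"claw": 0},{"delta_pos": [-0.43,0.85,0],"delta_rot": [0,0,0.016],"claw": 0}]'

```text
t: 26.58
eef_pos: [0.4841, -0.273, 0.0696]
eef_rot: [0.995, 0.095, 0.0, 0.0]
wrist_force: [0.5, -0.1, -1.2]
width: 0.402
gripper_force: 59.8
```

Emit:
apply_moves --plan '[{"delta_pos": [-0.34,0.89,0],"delta_rot": [0,0,0.015],"claw": 0},{"delta_pos": [-0.26,0.83,0],"delta_rot": [0,0,0.016],"claw": 0},{"delta_pos": [0,0,0],"delta_rot": [0,0,0],"claw": 0}]'

```text
t: 26.95
eef_pos: [0.4756, -0.3182, 0.0695]
eef_rot: [1.0, -0.002, 0.0, 0.0]
wrist_force: [-0.5, 0.5, -1.0]
width: 0.4
gripper_force: 59.9
```

Run:
```python
from h import *
o=observe();print(o["t"],o["eef_pos"],o["eef_rot"],o["width"],o["wrist_force"])
save("scene","s5.png")
```

```text
26.95 [ 0.4755916  -0.31822261  0.06954636] [ 9.99998377e-01 -1.77364618e-03  2.14565378e-04  2.32243796e-04] 0.4002760932489338 [-0.51557483  0.53871976 -1.03446546]
```

View pics/s5.png

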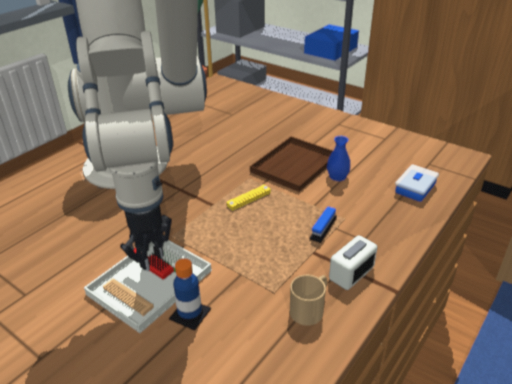

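The red hairbrush head is held level at (157,265) between the comb and nail brush. The stapler is at (323,224) and the ruler at (248,197).

Emit:
apply_moves --plan '[{"delta_pos": [0,0,0.8],"delta_rot": [0,0,0],"claw": 0},{"delta_pos": [0,0,0.8],"delta_rot": [0,0,0],"claw": 0},{"delta_pos": [0,0,0.7],"delta_rot": [0,0,0],"claw": 0},{"delta_pos": [0,0,0.1],"delta_rot": [0,0,0],"claw": 0}]'

```text
t: 27.5
eef_pos: [0.4755, -0.316, 0.0091]
eef_rot: [1.0, -0.0, -0.001, -0.001]
wrist_force: [-6.5, 7.5, 35.6]
width: 0.401
gripper_force: 65.7
```

Emit:
apply_moves --plan '[{"delta_pos": [0,0,0],"delta_rot": [0,0,0],"claw": 0.53},{"delta_pos": [0,0,0],"delta_rot": [0,0,0],"claw": 0.53},{"delta_pos": [0,0,-1],"delta_rot": [0,0,0],"claw": 0.55},{"delta_pos": [0,0,-1],"delta_rot": [0,0,0],"claw": 0.6},{"delta_pos": [0,0,-1],"delta_rot": [0,0,0],"claw": 0.8}]'

```text
t: 28.12
eef_pos: [0.4758, -0.3169, 0.0854]
eef_rot: [1.0, -0.001, 0.0, 0.0]
wrist_force: [-0.1, -0.7, 0.1]
width: 0.791
gripper_force: 0.0
```

```bash
python3 plan.py 480,-120,90,0 449.5,81,90,73 449.5,81,8,73; python3 look.py .003 ruler stapler
```

```text
at [ 475.8 -316.9   85.4] -0.1 w 0.791
480,-120,90,0 N 9
   [0.02, -0.87, -0.02] -0.0
   [0.02, -0.88, -0.02] -0.0
   [0.02, -0.87, -0.02] -0.0
   [0.02, -0.88, -0.02] -0.0
   [0.02, -0.87, -0.02] -0.0
   [0.01, -0.88, -0.02] -0.0
   [0.02, -0.87, -0.02] -0.0
   [0.01, -0.88, -0.02] -0.0
   [0.02, -0.87, -0.02] -0.0
449.5,81,90,73 N 9
   [-0.14, -0.89, -0.0] -0.023
   [-0.01, -0.9, -0.0] -0.022
   [0.12, -0.9, -0.0] -0.023
   [0.25, -0.87, -0.0] -0.022
   [0.36, -0.83, -0.0] -0.023
   [0.48, -0.77, -0.0] -0.022
   [0.58, -0.69, -0.0] -0.023
   [0.68, -0.6, -0.0] -0.022
   [0.75, -0.5, -0.0] -0.023
449.5,81,8,73 N 4
   [-0.0, -0.0, 0.82] 0.0
   [-0.0, -0.0, 0.82] 0.0
   [-0.0, -0.0, 0.82] 0.0
   [-0.0, -0.0, 0.82] 0.0
t 28.225 [ 476.9 -317.8   87. ] yaw -0.1 w 0.799268829123833 F [-0.1 -0.5 -0.5]
ruler top 0.87 649 [450.7  82.3 137.9  30.7  74.1]
   tri [452.  85.  14.] conf 0.79
stapler top 0.71 661 [688.6  92.9 116.   40.7 -80.5]
   tri [690.  93.  19.] conf 0.9
```

Emit:
apply_moves --plan '[{"delta_pos": [0.02,-0.88,0],"delta_rot": [0,0,0],"claw": 0.8},{"delta_pos": [0.02,-0.88,0],"delta_rot": [0,0,0],"claw": 0.8},{"delta_pos": [0.02,-0.88,0],"delta_rot": [0,0,0],"claw": 0.8},{"delta_pos": [0.02,-0.88,0],"delta_rot": [0,0,0],"claw": 0.8},{"delta_pos": [0.02,-0.87,0],"delta_rot": [0,0,0],"claw": 0.8},{"delta_pos": [0.01,-0.88,0],"delta_rot": [0,0,0],"claw": 0.8},{"delta_pos": [0.02,-0.87,0],"delta_rot": [0,0,0],"claw": 0.8},{"delta_pos": [0.01,-0.88,0],"delta_rot": [0,0,0],"claw": 0.8}]'

```text
t: 29.42
eef_pos: [0.4795, -0.14, 0.0846]
eef_rot: [1.0, -0.001, 0.0, 0.0]
wrist_force: [-0.0, 0.4, -0.5]
width: 0.799
gripper_force: 0.0
```

Emit:
apply_moves --plan '[{"delta_pos": [0.02,-0.87,0],"delta_rot": [0,0,0],"claw": 0.8},{"delta_pos": [-0.14,-0.89,0],"delta_rot": [0,0,-0.023],"claw": 0.8},{"delta_pos": [-0.01,-0.9,0],"delta_rot": [0,0,-0.022],"claw": 0.8},{"delta_pos": [0.12,-0.9,0],"delta_rot": [0,0,-0.023],"claw": 0.8},{"delta_pos": [0.25,-0.87,0],"delta_rot": [0,0,-0.022],"claw": 0.8},{"delta_pos": [0.36,-0.83,0],"delta_rot": [0,0,-0.023],"claw": 0.8},{"delta_pos": [0.48,-0.77,0],"delta_rot": [0,0,-0.022],"claw": 0.8},{"delta_pos": [0.58,-0.69,0],"delta_rot": [0,0,-0.023],"claw": 0.8}]'

```text
t: 30.42
eef_pos: [0.4558, 0.0381, 0.0846]
eef_rot: [0.879, 0.478, 0.0, 0.0]
wrist_force: [1.6, 0.3, 1.1]
width: 0.797
gripper_force: 0.0
```

Emit:
apply_moves --plan '[{"delta_pos": [0.7,-0.58,0],"delta_rot": [0,0,-0.023],"claw": 0.8},{"delta_pos": [0.79,-0.46,0],"delta_rot": [0,0,-0.024],"claw": 0.8},{"delta_pos": [0,0,0.8],"delta_rot": [0,0,0],"claw": 0.8},{"delta_pos": [0,0,0],"delta_rot": [0,0,0],"claw": 0.8}]'

```text
t: 30.92
eef_pos: [0.4506, 0.0827, 0.0639]
eef_rot: [0.8, 0.6, -0.001, -0.001]
wrist_force: [-0.3, -0.9, -0.1]
width: 0.801
gripper_force: 0.0
```

```bash
python3 plan.py 451,82,8,74; python3 plan.py @451,82,8,74 450,100,70,74 453,360,70,0; python3 look.py .003 stapler ruler
```

```text
at [450.6  82.7  63.9] 73.7 w 0.801
451,82,8,74 N 3
   [-0.01, 0.01, 0.75] -0.0
   [-0.01, 0.01, 0.74] -0.0
   [-0.0, 0.0, 0.75] -0.001
at [450.6  82.7  63.9] 73.7 w 0.801
450,100,70,74 N 3
   [0.23, -0.08, -0.83] -0.0
   [0.23, -0.08, -0.83] -0.0
   [0.22, -0.08, -0.82] -0.0
453,360,70,0 N 11
   [0.91, -0.25, -0.0] 0.019
   [0.88, -0.36, -0.0] 0.019
   [0.83, -0.46, -0.0] 0.019
   [0.77, -0.55, -0.0] 0.019
   [0.69, -0.64, -0.0] 0.019
   [0.61, -0.72, -0.0] 0.018
   [0.53, -0.78, -0.0] 0.019
   [0.43, -0.84, -0.0] 0.018
   [0.33, -0.89, -0.0] 0.019
   [0.23, -0.92, -0.0] 0.018
   [0.12, -0.93, -0.0] 0.019
t 31.025 [451.4  82.2  64.8] yaw 73.7 w 0.8006531127798929 F [-0.2 -0.1  0. ]
stapler top 0.91 698 [689.   93.3 116.6  41.2 -79.9]
   tri [688.  97.  14.] conf 0.55
```

Emit:
apply_moves --newtons 50 --plan '[{"delta_pos": [0,0,0.75],"delta_rot": [0,0,0],"claw": 0.8},{"delta_pos": [0,0,0.75],"delta_rot": [0,0,0],"claw": 0.8},{"delta_pos": [0,0,0.75],"delta_rot": [0,0,0],"claw": 0.8},{"delta_pos": [0,0,0],"delta_rot": [0,0,0],"claw": 0},{"delta_pos": [0,0,0],"delta_rot": [0,0,0],"claw": 0},{"delta_pos": [0,0,0],"delta_rot": [0,0,0],"claw": 0},{"delta_pos": [0,0,0],"delta_rot": [0,0,0],"claw": 0},{"delta_pos": [0,0,0],"delta_rot": [0,0,0],"claw": 0}]'

```text
t: 32.22
eef_pos: [0.452, 0.082, 0.0092]
eef_rot: [0.8, 0.6, 0.0, 0.0]
wrist_force: [-1.9, -1.4, 9.4]
width: 0.332
gripper_force: 50.2
```

Emit:
apply_moves --plan '[{"delta_pos": [0.23,-0.08,-0.83],"delta_rot": [0,0,0],"claw": 0},{"delta_pos": [0.23,-0.08,-0.83],"delta_rot": [0,0,0],"claw": 0},{"delta_pos": [0.22,-0.08,-0.83],"delta_rot": [0,0,0],"claw": 0},{"delta_pos": [0.91,-0.25,0],"delta_rot": [0,0,0.019],"claw": 0},{"delta_pos": [0.88,-0.36,0],"delta_rot": [0,0,0.019],"claw": 0},{"delta_pos": [0.83,-0.46,0],"delta_rot": [0,0,0.019],"claw": 0},{"delta_pos": [0.77,-0.55,0],"delta_rot": [0,0,0.019],"claw": 0},{"delta_pos": [0.69,-0.64,0],"delta_rot": [0,0,0.019],"claw": 0}]'

```text
t: 33.22
eef_pos: [0.4527, 0.2191, 0.0712]
eef_rot: [0.942, 0.336, 0.0, -0.0]
wrist_force: [0.1, 0.1, 0.4]
width: 0.335
gripper_force: 49.7
```

Emit:
apply_moves --plan '[{"delta_pos": [0.61,-0.72,0],"delta_rot": [0,0,0.018],"claw": 0},{"delta_pos": [0.53,-0.78,0],"delta_rot": [0,0,0.019],"claw": 0},{"delta_pos": [0.43,-0.84,0],"delta_rot": [0,0,0.018],"claw": 0},{"delta_pos": [0.33,-0.89,0],"delta_rot": [0,0,0.019],"claw": 0},{"delta_pos": [0.23,-0.92,0],"delta_rot": [0,0,0.018],"claw": 0},{"delta_pos": [0.12,-0.93,0],"delta_rot": [0,0,0.019],"claw": 0},{"delta_pos": [0,0,0],"delta_rot": [0,0,0],"claw": 0}]'

```text
t: 34.1
eef_pos: [0.455, 0.3612, 0.0712]
eef_rot: [1.0, -0.004, 0.001, -0.0]
wrist_force: [0.8, -0.3, -0.9]
width: 0.331
gripper_force: 49.7
```

```bash
python3 plan.py 453,360,12,0; python3 -c "
from h import *
im=save('scene','s6.png');print(observe()['wrist_force'])
for c in ('scene',):
  for d in outline_of(c,'ruler')[:1]: print(d['conf'],d['uv'],rect(d['pixels'],.073,c))
cv2.imwrite('pics/s6c.png',cv2.resize(im[90:290,150:400,::-1],None,fx=2,fy=2))"
```

```text
at [455.  361.2  71.2] -0.4 w 0.331
453,360,12,0 N 3
   [-0.03, 0.02, 0.79] -0.0
   [-0.03, 0.01, 0.79] -0.001
   [-0.02, 0.02, 0.79] -0.0
[ 0.40792949 -0.57816959 -0.96095318]
0.65 [305.8, 142.0] [4.848e+02 3.653e+02 8.130e+01 5.380e+01 3.000e-01]
```

View pics/s6c.png

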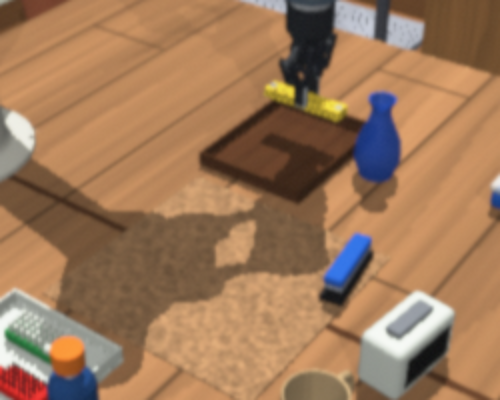

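Yellow ruler is held level over the far part of the box (crop 305,100); vase is upright.

Emit:
apply_moves --plan '[{"delta_pos": [-0.03,0.02,0.79],"delta_rot": [0,0,0],"claw": 0},{"delta_pos": [-0.03,0.01,0.79],"delta_rot": [0,0,0],"claw": 0},{"delta_pos": [-0.02,0.02,0.8],"delta_rot": [0,0,0],"claw": 0},{"delta_pos": [0,0,0],"delta_rot": [0,0,0],"claw": 0}]'

```text
t: 34.7
eef_pos: [0.4527, 0.3575, 0.0104]
eef_rot: [1.0, -0.003, -0.001, 0.0]
wrist_force: [0.2, 0.5, -0.4]
width: 0.334
gripper_force: 52.5
```

Emit:
apply_moves --plan '[{"delta_pos": [0,0,0],"delta_rot": [0,0,0],"claw": 0.45},{"delta_pos": [0,0,0],"delta_rot": [0,0,0],"claw": 0.5},{"delta_pos": [0,0,-1],"delta_rot": [0,0,0],"claw": 0.55},{"delta_pos": [0,0,-1],"delta_rot": [0,0,0],"claw": 0.6},{"delta_pos": [0,0,-1],"delta_rot": [0,0,0],"claw": 0.8}]'

```text
t: 35.33
eef_pos: [0.4529, 0.3585, 0.0872]
eef_rot: [1.0, -0.004, 0.0, -0.0]
wrist_force: [1.3, -0.2, -0.6]
width: 0.788
gripper_force: 0.0
```

```bash
python3 look.py .003 stapler;  python3 plan.py 470,190,90,0 689,93,90,100 689,93,12,100; python3 plan.py @689,93,12,100 670,95,80,100 460,190,80,0 454,275,70,0 454,275,15,0
```

```text
t 35.425 [454.1 359.3  88.7] yaw -0.4 w 0.8015004143616007 F [ 0.8 -0.4  0.2]
stapler top 0.81 713 [689.   94.5 117.5  42.  -79.5]
   tri [690.  94.  17.] conf 0.83
at [453.1 358.7  86.4] -0.4 w 0.8
470,190,90,0 N 7
   [0.1, 0.96, -0.02] -0.0
   [0.1, 0.96, -0.02] -0.0
   [0.11, 0.96, -0.02] -0.0
   [0.1, 0.97, -0.02] -0.0
   [0.11, 0.96, -0.02] -0.0
   [0.1, 0.97, -0.02] -0.001
   [0.1, 0.96, -0.02] -0.0
689,93,90,100 N 10
   [0.88, 0.39, -0.0] -0.028
   [0.8, 0.53, -0.0] -0.028
   [0.69, 0.67, -0.0] -0.028
   [0.56, 0.77, -0.0] -0.028
   [0.42, 0.86, -0.0] -0.028
   [0.26, 0.92, -0.0] -0.028
   [0.09, 0.95, -0.0] -0.027
   [-0.07, 0.96, -0.0] -0.028
   [-0.23, 0.93, -0.0] -0.027
   [-0.39, 0.88, -0.0] -0.028
689,93,12,100 N 4
   [0.0, -0.0, 0.78] 0.0
   [0.0, -0.0, 0.78] 0.0
   [0.0, -0.0, 0.78] 0.0
   [0.0, -0.0, 0.78] 0.0
at [453.1 358.7  86.4] -0.4 w 0.8
670,95,80,100 N 3
   [0.07, -0.24, -0.91] -0.0
   [0.07, -0.25, -0.9] -0.0
   [0.07, -0.24, -0.91] -0.0
460,190,80,0 N 10
   [0.52, -0.76, 0.0] 0.028
   [0.38, -0.84, 0.0] 0.028
   [0.23, -0.89, 0.0] 0.028
   [0.06, -0.92, 0.0] 0.028
   [-0.1, -0.92, 0.0] 0.028
   [-0.26, -0.89, 0.0] 0.028
   [-0.41, -0.83, 0.0] 0.027
   [-0.54, -0.75, 0.0] 0.028
   [-0.66, -0.64, 0.0] 0.027
   [-0.76, -0.52, 0.0] 0.028
454,275,70,0 N 4
   [-0.06, -0.85, 0.1] -0.0
   [-0.06, -0.85, 0.1] -0.0
   [-0.06, -0.85, 0.1] -0.0
   [-0.06, -0.85, 0.1] -0.0
454,275,15,0 N 3
   [-0.0, -0.0, 0.73] -0.0
   [-0.0, -0.0, 0.74] -0.0
   [-0.0, -0.0, 0.73] -0.0
```

Emit:
apply_moves --plan '[{"delta_pos": [0.1,0.96,0],"delta_rot": [0,0,0],"claw": 0.8},{"delta_pos": [0.1,0.96,0],"delta_rot": [0,0,0],"claw": 0.8},{"delta_pos": [0.11,0.96,0],"delta_rot": [0,0,0],"claw": 0.8},{"delta_pos": [0.1,0.97,0],"delta_rot": [0,0,0],"claw": 0.8},{"delta_pos": [0.11,0.96,0],"delta_rot": [0,0,0],"claw": 0.8},{"delta_pos": [0.1,0.97,0],"delta_rot": [0,0,-0.001],"claw": 0.8},{"delta_pos": [0.1,0.96,0],"delta_rot": [0,0,0],"claw": 0.8},{"delta_pos": [0.88,0.39,0],"delta_rot": [0,0,-0.028],"claw": 0.8}]'

```text
t: 36.52
eef_pos: [0.4903, 0.1789, 0.0852]
eef_rot: [0.996, 0.088, -0.002, 0.0]
wrist_force: [1.7, 0.6, -0.2]
width: 0.795
gripper_force: 0.0
```

Emit:
apply_moves --plan '[{"delta_pos": [0.8,0.53,0],"delta_rot": [0,0,-0.028],"claw": 0.8},{"delta_pos": [0.69,0.67,0],"delta_rot": [0,0,-0.028],"claw": 0.8},{"delta_pos": [0.56,0.77,0],"delta_rot": [0,0,-0.028],"claw": 0.8},{"delta_pos": [0.42,0.86,0],"delta_rot": [0,0,-0.028],"claw": 0.8},{"delta_pos": [0.26,0.92,0],"delta_rot": [0,0,-0.028],"claw": 0.8},{"delta_pos": [0.09,0.95,0],"delta_rot": [0,0,-0.027],"claw": 0.8},{"delta_pos": [-0.07,0.96,0],"delta_rot": [0,0,-0.028],"claw": 0.8},{"delta_pos": [-0.23,0.93,0],"delta_rot": [0,0,-0.027],"claw": 0.8}]'

```text
t: 37.52
eef_pos: [0.667, 0.1022, 0.0848]
eef_rot: [0.706, 0.709, -0.001, -0.001]
wrist_force: [-0.9, 0.0, 0.1]
width: 0.799
gripper_force: 0.0
```

Emit:
apply_moves --plan '[{"delta_pos": [-0.39,0.88,0],"delta_rot": [0,0,-0.028],"claw": 0.8},{"delta_pos": [0,0,0],"delta_rot": [0,0,0],"claw": 0.8}]'

```text
t: 37.78
eef_pos: [0.6895, 0.0921, 0.0848]
eef_rot: [0.643, 0.766, -0.0, -0.0]
wrist_force: [-0.7, 0.3, 0.3]
width: 0.798
gripper_force: 0.0
```

```bash
python3 plan.py 689,94,16,100; python3 look.py .003 stapler
```

```text
at [689.5  92.1  84.8] 100.0 w 0.798
689,94,16,100 N 3
   [0.03, -0.0, 0.92] 0.0
   [0.02, -0.0, 0.92] 0.0
   [0.03, -0.01, 0.91] 0.0
t 37.875 [687.9  93.   85. ] yaw 99.8 w 0.7987805500119949 F [ 0.5  0.6 -0. ]
```

Emit:
apply_moves --newtons 60 --plan '[{"delta_pos": [0.03,0,0.92],"delta_rot": [0,0,0],"claw": 0.8},{"delta_pos": [0.02,0,0.92],"delta_rot": [0,0,0],"claw": 0.8},{"delta_pos": [0.03,0,0.91],"delta_rot": [0,0,0],"claw": 0.8},{"delta_pos": [0,0,0],"delta_rot": [0,0,0],"claw": 0},{"delta_pos": [0,0,0],"delta_rot": [0,0,0],"claw": 0},{"delta_pos": [0,0,0],"delta_rot": [0,0,0],"claw": 0},{"delta_pos": [0,0,0],"delta_rot": [0,0,0],"claw": 0},{"delta_pos": [0,0,0],"delta_rot": [0,0,0],"claw": 0}]'

```text
t: 38.98
eef_pos: [0.6893, 0.095, 0.0187]
eef_rot: [0.643, 0.766, 0.001, 0.001]
wrist_force: [-0.7, 1.1, 7.0]
width: 0.288
gripper_force: 60.7
```

Emit:
apply_moves --plan '[{"delta_pos": [0.07,-0.24,-0.91],"delta_rot": [0,0,0],"claw": 0},{"delta_pos": [0.07,-0.25,-0.91],"delta_rot": [0,0,0],"claw": 0},{"delta_pos": [0.07,-0.24,-0.91],"delta_rot": [0,0,0],"claw": 0},{"delta_pos": [0.52,-0.76,0],"delta_rot": [0,0,0.028],"claw": 0},{"delta_pos": [0.38,-0.84,0],"delta_rot": [0,0,0.028],"claw": 0},{"delta_pos": [0.23,-0.89,0],"delta_rot": [0,0,0.028],"claw": 0},{"delta_pos": [0.06,-0.92,0],"delta_rot": [0,0,0.028],"claw": 0},{"delta_pos": [-0.1,-0.92,0],"delta_rot": [0,0,0.028],"claw": 0}]'

```text
t: 39.98
eef_pos: [0.5639, 0.1447, 0.087]
eef_rot: [0.909, 0.417, 0.001, 0.0]
wrist_force: [-0.0, 0.1, -0.4]
width: 0.296
gripper_force: 59.6
```

Emit:
apply_moves --plan '[{"delta_pos": [-0.26,-0.89,0],"delta_rot": [0,0,0.028],"claw": 0},{"delta_pos": [-0.41,-0.83,0],"delta_rot": [0,0,0.027],"claw": 0},{"delta_pos": [-0.54,-0.75,0],"delta_rot": [0,0,0.028],"claw": 0},{"delta_pos": [-0.66,-0.64,0],"delta_rot": [0,0,0.027],"claw": 0},{"delta_pos": [-0.76,-0.52,0],"delta_rot": [0,0,0.028],"claw": 0},{"delta_pos": [-0.06,-0.85,0],"delta_rot": [0,0,0],"claw": 0},{"delta_pos": [-0.06,-0.85,0],"delta_rot": [0,0,0],"claw": 0},{"delta_pos": [0,0,0],"delta_rot": [0,0,0],"claw": 0}]'

```text
t: 40.98
eef_pos: [0.4566, 0.2355, 0.0867]
eef_rot: [1.0, 0.0, 0.001, -0.0]
wrist_force: [0.4, -0.4, -1.8]
width: 0.291
gripper_force: 59.6
```

```bash
python3 plan.py 454,275,70,0 454,275,20,0; python3 -c "
from h import *
im=save('scene','s7.png')
for n in ('stapler','ruler'):
  for d in outline_of('scene',n)[:1]: print(n,d['conf'],d['uv'])
cv2.imwrite('pics/s7c.png',cv2.resize(im[90:290,150:400,::-1],None,fx=2,fy=2))"
```

```text
at [456.6 235.5  86.7] 0.0 w 0.291
454,275,70,0 N 2
   [-0.05, -0.79, 0.33] 0.0
   [-0.05, -0.79, 0.34] 0.0
454,275,20,0 N 3
   [-0.0, -0.0, 0.67] 0.0
   [-0.0, -0.0, 0.66] 0.0
   [-0.0, -0.0, 0.67] 0.0
ruler 0.66 [309.1, 159.5]
```

View pics/s7c.png

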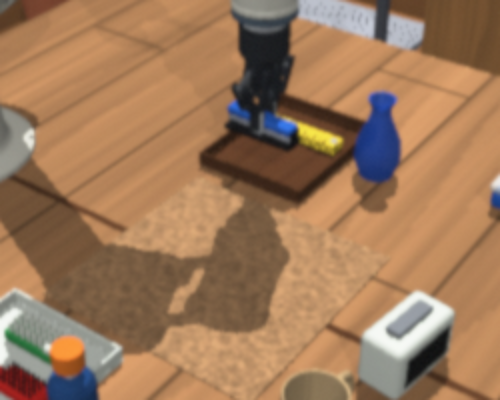

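The stapler is held level at crop (262,125), the ruler lies in the box (318,137), and the mat is clear.

Emit:
apply_moves --plan '[{"delta_pos": [-0.05,-0.79,0.33],"delta_rot": [0,0,0],"claw": 0},{"delta_pos": [-0.05,-0.79,0.34],"delta_rot": [0,0,0],"claw": 0},{"delta_pos": [0,0,0.67],"delta_rot": [0,0,0],"claw": 0},{"delta_pos": [0,0,0.67],"delta_rot": [0,0,0],"claw": 0},{"delta_pos": [0,0,0.67],"delta_rot": [0,0,0],"claw": 0},{"delta_pos": [0,0,0],"delta_rot": [0,0,0],"claw": 0}]'

```text
t: 41.88
eef_pos: [0.4537, 0.2748, 0.0174]
eef_rot: [1.0, -0.0, -0.0, 0.0]
wrist_force: [0.8, -0.4, -1.2]
width: 0.292
gripper_force: 66.1
```

Emit:
apply_moves --plan '[{"delta_pos": [0,0,0],"delta_rot": [0,0,0],"claw": 0.4},{"delta_pos": [0,0,0],"delta_rot": [0,0,0],"claw": 0.5},{"delta_pos": [0,0,-1],"delta_rot": [0,0,0],"claw": 0.55},{"delta_pos": [0,0,-1],"delta_rot": [0,0,0],"claw": 0.6},{"delta_pos": [0,0,-1],"delta_rot": [0,0,0],"claw": 0.6},{"delta_pos": [0,0,-1],"delta_rot": [0,0,0],"claw": 0},{"delta_pos": [0,1,-1],"delta_rot": [0,0,0],"claw": 0},{"delta_pos": [0,1,-1],"delta_rot": [0,0,0],"claw": 0}]'

```text
t: 42.88
eef_pos: [0.4538, 0.2236, 0.1694]
eef_rot: [1.0, -0.0, 0.0, -0.0]
wrist_force: [-0.3, 0.7, -0.1]
width: -0.002
gripper_force: 0.0
```

Emit:
apply_moves --plan '[{"delta_pos": [0,1,-0.5],"delta_rot": [0,0,0],"claw": 0},{"delta_pos": [0,1,-0.5],"delta_rot": [0,0,0],"claw": 0},{"delta_pos": [0,1,0],"delta_rot": [0,0,0],"claw": 0},{"delta_pos": [0,1,0],"delta_rot": [0,0,0],"claw": 0},{"delta_pos": [0,1,0],"delta_rot": [0,0,0],"claw": 0},{"delta_pos": [0,1,0],"delta_rot": [0,0,0],"claw": 0},{"delta_pos": [0,1,0],"delta_rot": [0,0,0],"claw": 0},{"delta_pos": [0,1,0],"delta_rot": [0,0,0],"claw": 0}]'

```text
t: 43.88
eef_pos: [0.4536, 0.0232, 0.1936]
eef_rot: [1.0, -0.001, 0.0, -0.0]
wrist_force: [0.1, 0.2, -0.5]
width: 0.0
gripper_force: 0.0
```

```bash
python3 look.py .004 stapler ruler comb nailbrush hairbrush; python3 -c "
from h import *
save('top','t8.png');im=save('scene','s8.png')
for n,z in (('ruler',.02),('stapler',.04),('hairbrush',.022)):
  for d in outline_of('scene',n)[:1]: print(n,d['conf'],d['uv'],rect(d['pixels'],z,'scene'))
"; python3 plan.py 480,-200,200,0 598,-336,195,0 598,-336,165,0
```

```text
t 43.975 [453.8  22.4 193.6] yaw -0.2 w 0.0021326172204374464 F [ 0.5  0.7 -0.1]
stapler top 0.95 785 [ 4.521e+02  2.704e+02  1.187e+02  3.860e+01 -4.000e-01]
   tri [ 431.  285. -250.] conf 0.7
ruler top 0.76 838 [452.3 356.3 141.2  37.6   0. ]
   tri [452. 346.  28.] conf 0.71
comb top 0.8 770 [ 4.563e+02 -3.867e+02  1.398e+02  3.660e+01 -3.000e-01]
   tri [ 446. -389.    8.] conf 0.9
nailbrush top 0.66 667 [ 452.8 -244.    98.5   43.9   -0.5]
   tri [ 447. -247.   30.] conf 0.64
hairbrush top 0.73 715 [ 456.9 -314.1  149.6   39.3   -0.5]
   tri [ 475. -315.   19.] conf 0.66
ruler 0.77 [302.3, 156.7] [452.9 351.3 149.8  49.5  -1. ]
stapler 0.88 [286.6, 164.0] [461.6 253.8 147.3  72.5  -2.7]
hairbrush 0.68 [156.9, 279.1] [ 461.9 -318.2  153.4   44.    -2.4]
at [453.7  23.9 193.5] -0.1 w 0.002
480,-200,200,0 N 10
   [0.11, 0.9, -0.03] -0.0
   [0.11, 0.9, -0.03] -0.0
   [0.11, 0.89, -0.02] -0.0
   [0.11, 0.9, -0.03] -0.0
   [0.1, 0.89, -0.02] -0.0
   [0.11, 0.9, -0.03] -0.0
   [0.1, 0.89, -0.02] -0.0
   [0.11, 0.9, -0.03] -0.0
   [0.1, 0.89, -0.02] -0.0
   [0.11, 0.9, -0.03] -0.0
598,-336,195,0 N 6
   [0.79, 0.9, 0.03] -0.0
   [0.79, 0.91, 0.03] -0.0
   [0.79, 0.9, 0.04] -0.0
   [0.78, 0.91, 0.03] -0.0
   [0.79, 0.9, 0.04] -0.0
   [0.78, 0.91, 0.03] -0.0
598,-336,165,0 N 2
   [0.0, -0.0, 0.6] -0.0
   [0.0, -0.0, 0.6] -0.0
```

View pics/s8.png

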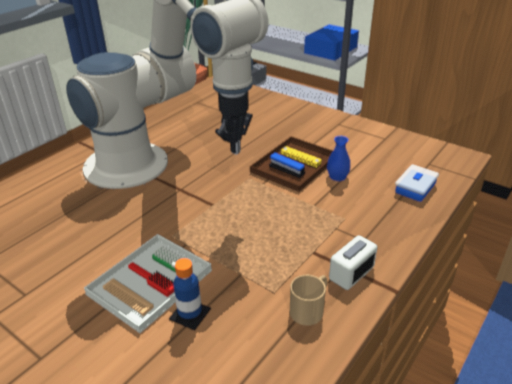

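All sorted: ruler (300,156) and stapler (287,164) lie flat in the box; comb (127,296), hairbrush (152,278) and nail brush (162,262) in the tray; vase standing. Next is the second press.

Emit:
apply_moves --plan '[{"delta_pos": [0.11,0.9,0],"delta_rot": [0,0,0],"claw": 0},{"delta_pos": [0.11,0.9,-0.05],"delta_rot": [0,0,0],"claw": 0},{"delta_pos": [0.11,0.89,-0.05],"delta_rot": [0,0,0],"claw": 0},{"delta_pos": [0.11,0.9,-0.05],"delta_rot": [0,0,0],"claw": 0},{"delta_pos": [0.1,0.89,-0.05],"delta_rot": [0,0,0],"claw": 0},{"delta_pos": [0.11,0.9,-0.05],"delta_rot": [0,0,0],"claw": 0},{"delta_pos": [0.1,0.89,0],"delta_rot": [0,0,0],"claw": 0},{"delta_pos": [0.11,0.9,0],"delta_rot": [0,0,0],"claw": 0}]'

```text
t: 45.72
eef_pos: [0.4749, -0.1562, 0.1998]
eef_rot: [1.0, -0.001, 0.0, -0.0]
wrist_force: [-0.4, 0.3, 0.3]
width: -0.003
gripper_force: 0.0
```

Emit:
apply_moves --plan '[{"delta_pos": [0.1,0.89,0],"delta_rot": [0,0,0],"claw": 0},{"delta_pos": [0.11,0.9,0],"delta_rot": [0,0,0],"claw": 0},{"delta_pos": [0.79,0.9,0],"delta_rot": [0,0,0],"claw": 0},{"delta_pos": [0.79,0.91,0],"delta_rot": [0,0,0],"claw": 0},{"delta_pos": [0.79,0.9,0],"delta_rot": [0,0,0],"claw": 0},{"delta_pos": [0.78,0.91,0],"delta_rot": [0,0,0],"claw": 0},{"delta_pos": [0.79,0.9,0],"delta_rot": [0,0,0],"claw": 0},{"delta_pos": [0.78,0.91,0],"delta_rot": [0,0,0],"claw": 0}]'

```text
t: 46.72
eef_pos: [0.5984, -0.3372, 0.1996]
eef_rot: [1.0, -0.001, -0.0, -0.0]
wrist_force: [-0.2, -0.7, 0.6]
width: 0.001
gripper_force: 0.0
```

Emit:
apply_moves --plan '[{"delta_pos": [0,0,0.6],"delta_rot": [0,0,0],"claw": 0},{"delta_pos": [0,0,0.6],"delta_rot": [0,0,0],"claw": 0},{"delta_pos": [0,0,0],"delta_rot": [0,0,0],"claw": 0}]'

```text
t: 47.1
eef_pos: [0.5966, -0.335, 0.168]
eef_rot: [1.0, -0.001, -0.001, -0.001]
wrist_force: [0.1, 0.2, 0.9]
width: -0.001
gripper_force: 0.0
```

Emit:
apply_moves --plan '[{"delta_pos": [0,0,0.4],"delta_rot": [0,0,0],"claw": 0},{"delta_pos": [0,0,0.25],"delta_rot": [0,0,0],"claw": 0},{"delta_pos": [0,0,0.15],"delta_rot": [0,0,0],"claw": 0},{"delta_pos": [0,0,0],"delta_rot": [0,0,0],"claw": 0}]'

```text
t: 47.6
eef_pos: [0.5979, -0.3359, 0.15]
eef_rot: [1.0, -0.001, 0.0, -0.0]
wrist_force: [-1.6, 1.8, 6.6]
width: 0.001
gripper_force: 3.5
```

Emit:
apply_moves --plan '[{"delta_pos": [0,0,0.05],"delta_rot": [0,0,0],"claw": 0},{"delta_pos": [0,0,0.02],"delta_rot": [0,0,0],"claw": 0},{"delta_pos": [0,0,0],"delta_rot": [0,0,0],"claw": 0},{"delta_pos": [0,0,0],"delta_rot": [0,0,0],"claw": 0}]'

```text
t: 48.1
eef_pos: [0.5979, -0.3359, 0.149]
eef_rot: [1.0, -0.001, 0.0, 0.0]
wrist_force: [-4.6, 3.6, 12.1]
width: -0.001
gripper_force: 6.4
```

Emit:
apply_moves --plan '[{"delta_pos": [0,0,-0.6],"delta_rot": [0,0,0],"claw": 0},{"delta_pos": [0,0,-1],"delta_rot": [0,0,0],"claw": 0},{"delta_pos": [-0.5,-0.5,-0.5],"delta_rot": [0,0,0],"claw": 0},{"delta_pos": [-1,-1,0],"delta_rot": [0,0,0],"claw": 0},{"delta_pos": [-1,-1,0],"delta_rot": [0,0,0],"claw": 0.3},{"delta_pos": [-1,-0.6,0],"delta_rot": [0,0,0],"claw": 0.6},{"delta_pos": [-1,-0.4,0.5],"delta_rot": [0,0,0],"claw": 0.65},{"delta_pos": [-1,0,1],"delta_rot": [0,0,0],"claw": 0.65}]'

```text
t: 49.1
eef_pos: [0.4592, -0.2471, 0.1635]
eef_rot: [1.0, -0.0, 0.001, 0.0]
wrist_force: [0.4, -0.8, 0.5]
width: 0.652
gripper_force: 0.0
```

```bash
python3 plan.py 454.5,-247.5,60,0 454.5,-247.5,9,0; echo; python3 plan.py @454.5,-247.5,9,0 454,-247.5,70,0 540,-90,70,0 540,-90,11,0
```

```text
at [ 459.2 -247.1  163.5] -0.0 w 0.652
454.5,-247.5,60,0 N 5
   [-0.04, 0.0, 0.83] -0.0
   [-0.04, 0.0, 0.83] -0.0
   [-0.04, 0.01, 0.83] -0.0
   [-0.03, 0.0, 0.82] -0.0
   [-0.04, 0.01, 0.83] -0.0
454.5,-247.5,9,0 N 3
   [0.0, -0.0, 0.68] -0.0
   [0.0, -0.0, 0.68] -0.0
   [0.0, -0.0, 0.68] -0.0

at [ 459.2 -247.1  163.5] -0.0 w 0.652
454,-247.5,70,0 N 3
   [-0.01, -0.0, -0.81] -0.0
   [-0.01, -0.0, -0.82] -0.0
   [-0.0, -0.0, -0.81] -0.0
540,-90,70,0 N 7
   [0.49, -0.9, -0.0] -0.0
   [0.49, -0.9, -0.0] -0.0
   [0.49, -0.9, -0.0] -0.0
   [0.49, -0.9, -0.0] -0.0
   [0.49, -0.9, -0.0] -0.0
   [0.5, -0.9, -0.0] -0.0
   [0.49, -0.9, -0.0] -0.0
540,-90,11,0 N 3
   [0.0, -0.0, 0.79] -0.0
   [0.0, -0.0, 0.79] -0.0
   [0.0, -0.0, 0.78] -0.0
```

Emit:
apply_moves --plan '[{"delta_pos": [-0.04,0,0.83],"delta_rot": [0,0,0],"claw": 0.55},{"delta_pos": [-0.04,0,0.83],"delta_rot": [0,0,0],"claw": 0.55},{"delta_pos": [-0.04,0.01,0.83],"delta_rot": [0,0,0],"claw": 0.55},{"delta_pos": [-0.03,0,0.83],"delta_rot": [0,0,0],"claw": 0.55},{"delta_pos": [-0.04,0.01,0.83],"delta_rot": [0,0,0],"claw": 0.55},{"delta_pos": [0,0,0.68],"delta_rot": [0,0,0],"claw": 0.55},{"delta_pos": [0,0,0.68],"delta_rot": [0,0,0],"claw": 0.55},{"delta_pos": [0,0,0.65],"delta_rot": [0,0,0],"claw": 0.55}]'

```text
t: 50.1
eef_pos: [0.4551, -0.2482, 0.0087]
eef_rot: [1.0, -0.001, -0.0, -0.0]
wrist_force: [-0.0, -0.3, -0.1]
width: 0.55
gripper_force: 0.0
```

Emit:
apply_moves --newtons 50 --plan '[{"delta_pos": [0,0,0],"delta_rot": [0,0,0],"claw": 0},{"delta_pos": [0,0,0],"delta_rot": [0,0,0],"claw": 0},{"delta_pos": [0,0,0],"delta_rot": [0,0,0],"claw": 0},{"delta_pos": [0,0,0],"delta_rot": [0,0,0],"claw": 0}]'

```text
t: 50.6
eef_pos: [0.456, -0.249, 0.0094]
eef_rot: [1.0, -0.001, 0.0, 0.0]
wrist_force: [-0.6, 0.4, -0.3]
width: 0.433
gripper_force: 50.5
```

```bash
python3 plan.py 454,-247.5,80,0 540,80,75,0 540,80,13,0
```

```text
at [ 456.  -249.     9.4] -0.1 w 0.433
454,-247.5,80,0 N 3
   [-0.03, -0.02, -0.94] -0.0
   [-0.02, -0.02, -0.94] -0.0
   [-0.03, -0.02, -0.94] -0.0
540,80,75,0 N 14
   [0.24, -0.94, 0.01] -0.0
   [0.24, -0.94, 0.01] -0.0
   [0.25, -0.94, 0.01] -0.0
   [0.24, -0.94, 0.02] -0.0
   [0.25, -0.93, 0.01] -0.0
   [0.24, -0.94, 0.02] -0.0
   [0.25, -0.93, 0.01] -0.0
   [0.24, -0.94, 0.02] -0.0
   [0.25, -0.93, 0.01] -0.0
   [0.24, -0.94, 0.02] -0.0
   [0.25, -0.93, 0.01] -0.0
   [0.24, -0.94, 0.02] -0.0
   [0.25, -0.93, 0.01] -0.0
   [0.24, -0.94, 0.02] -0.0
540,80,13,0 N 3
   [0.0, 0.0, 0.83] -0.0
   [0.0, 0.0, 0.82] -0.0
   [0.0, 0.0, 0.83] -0.0
```

Emit:
apply_moves --plan '[{"delta_pos": [0,0,-0.94],"delta_rot": [0,0,0],"claw": 0},{"delta_pos": [0,0,-0.94],"delta_rot": [0,0,0],"claw": 0},{"delta_pos": [0,0,-0.94],"delta_rot": [0,0,0],"claw": 0},{"delta_pos": [0.24,-0.94,0],"delta_rot": [0,0,0],"claw": 0},{"delta_pos": [0.24,-0.94,0],"delta_rot": [0,0,0],"claw": 0},{"delta_pos": [0.24,-0.94,0],"delta_rot": [0,0,0],"claw": 0},{"delta_pos": [0.24,-0.94,0],"delta_rot": [0,0,0],"claw": 0},{"delta_pos": [0.24,-0.94,0],"delta_rot": [0,0,0],"claw": 0}]'

```text
t: 51.6
eef_pos: [0.4861, -0.1307, 0.0798]
eef_rot: [1.0, -0.001, 0.0, 0.0]
wrist_force: [-0.3, 0.6, -0.2]
width: 0.43
gripper_force: 50.6
```

Emit:
apply_moves --plan '[{"delta_pos": [0.24,-0.94,0],"delta_rot": [0,0,0],"claw": 0},{"delta_pos": [0.24,-0.94,0],"delta_rot": [0,0,0],"claw": 0},{"delta_pos": [0.24,-0.94,0],"delta_rot": [0,0,0],"claw": 0},{"delta_pos": [0.24,-0.94,0],"delta_rot": [0,0,0],"claw": 0},{"delta_pos": [0.24,-0.94,0],"delta_rot": [0,0,0],"claw": 0},{"delta_pos": [0.24,-0.94,0],"delta_rot": [0,0,0],"claw": 0},{"delta_pos": [0.24,-0.94,0],"delta_rot": [0,0,0],"claw": 0},{"delta_pos": [0.24,-0.94,0],"delta_rot": [0,0,0],"claw": 0}]'

```text
t: 52.6
eef_pos: [0.5344, 0.0573, 0.0797]
eef_rot: [1.0, -0.001, 0.0, -0.0]
wrist_force: [0.8, -0.9, -1.2]
width: 0.426
gripper_force: 50.6
```

Emit:
apply_moves --plan '[{"delta_pos": [0.24,-0.94,0.4],"delta_rot": [0,0,0],"claw": 0},{"delta_pos": [0,0,0.8],"delta_rot": [0,0,0],"claw": 0},{"delta_pos": [0,0,0.8],"delta_rot": [0,0,0],"claw": 0},{"delta_pos": [0,0,0],"delta_rot": [0,0,0],"claw": 0}]'

```text
t: 53.1
eef_pos: [0.5394, 0.08, 0.0287]
eef_rot: [1.0, -0.001, -0.001, 0.0]
wrist_force: [-0.5, 0.1, -0.5]
width: 0.431
gripper_force: 50.6
```

Emit:
apply_moves --plan '[{"delta_pos": [0,0,0.5],"delta_rot": [0,0,0],"claw": 0},{"delta_pos": [0,0,0.25],"delta_rot": [0,0,0],"claw": 0},{"delta_pos": [0,0,0],"delta_rot": [0,0,0],"claw": 0}]'

```text
t: 53.48
eef_pos: [0.5401, 0.0799, 0.0105]
eef_rot: [1.0, -0.001, -0.0, 0.0]
wrist_force: [0.1, -0.0, -0.6]
width: 0.433
gripper_force: 50.6
```

Emit:
apply_moves --plan '[{"delta_pos": [0,0,0],"delta_rot": [0,0,0],"claw": 0.55},{"delta_pos": [0,0,0],"delta_rot": [0,0,0],"claw": 0.6},{"delta_pos": [0,0,-1],"delta_rot": [0,0,0],"claw": 0.65},{"delta_pos": [0,0,-1],"delta_rot": [0,0,0],"claw": 0.65},{"delta_pos": [0,0,-1],"delta_rot": [0,0,0],"claw": 0.65}]'

```text
t: 54.1
eef_pos: [0.5403, 0.08, 0.0868]
eef_rot: [1.0, -0.001, 0.0, -0.0]
wrist_force: [0.0, 0.4, 0.4]
width: 0.649
gripper_force: 0.0
```

```bash
python3 look.py .003 nailbrush; python3 look.py .004 hairbrush comb; python3 plan.py 475.5,-316.5,80,0; echo; python3 plan.py @475.5,-316.5,80,0 560,0,80,0
```

```text
t 54.2 [541.6  80.1  88.2] yaw -0.1 w 0.6568000184429783 F [-0.3  0.8 -0.4]
t 54.4 [539.9  79.9  85.3] yaw -0.1 w 0.6528630422434148 F [0.  0.3 0.1]
hairbrush top 0.86 763 [ 457.2 -313.2  149.4   42.8   -1.3]
   tri [ 477. -313.   21.] conf 0.75
comb top 0.97 506 [ 4.569e+02 -3.864e+02  1.405e+02  3.520e+01  1.000e-01]
   tri [ 459. -389.    0.] conf 0.76
at [540.   80.   85.2] -0.1 w 0.644
475.5,-316.5,80,0 N 17
   [-0.15, 0.93, 0.01] -0.0
   [-0.15, 0.93, 0.01] -0.0
   [-0.15, 0.93, 0.01] -0.0
   [-0.15, 0.93, 0.01] -0.0
   [-0.15, 0.93, 0.01] -0.0
   [-0.15, 0.93, 0.01] -0.0
   [-0.15, 0.93, 0.01] -0.0
   [-0.15, 0.94, 0.01] -0.0
   [-0.15, 0.93, 0.01] -0.0
   [-0.15, 0.94, 0.01] -0.0
   [-0.15, 0.93, 0.02] -0.0
   [-0.15, 0.94, 0.01] -0.0
   [-0.15, 0.93, 0.02] -0.0
   [-0.15, 0.94, 0.01] -0.0
   [-0.15, 0.93, 0.02] -0.0
   [-0.15, 0.94, 0.01] -0.0
   [-0.15, 0.93, 0.02] -0.0

at [540.   80.   85.2] -0.1 w 0.644
560,0,80,0 N 13
   [0.26, -0.97, -0.0] -0.0
   [0.26, -0.97, -0.0] -0.0
   [0.26, -0.97, -0.0] -0.0
   [0.26, -0.98, -0.0] -0.0
   [0.26, -0.97, -0.0] -0.0
   [0.26, -0.98, -0.0] -0.0
   [0.26, -0.97, -0.0] -0.0
   [0.26, -0.98, -0.0] -0.0
   [0.26, -0.97, -0.0] -0.0
   [0.26, -0.98, -0.0] -0.0
   [0.26, -0.97, -0.0] -0.0
   [0.26, -0.98, -0.0] -0.0
   [0.26, -0.97, -0.0] -0.0
```

Now the hairbrush.

Emit:
apply_moves --plan '[{"delta_pos": [-0.15,0.93,0],"delta_rot": [0,0,0],"claw": 0.65},{"delta_pos": [-0.15,0.93,0],"delta_rot": [0,0,0],"claw": 0.65},{"delta_pos": [-0.15,0.93,0],"delta_rot": [0,0,0],"claw": 0.65},{"delta_pos": [-0.15,0.93,0],"delta_rot": [0,0,0],"claw": 0.65},{"delta_pos": [-0.15,0.93,0],"delta_rot": [0,0,0],"claw": 0.65},{"delta_pos": [-0.15,0.93,0],"delta_rot": [0,0,0],"claw": 0.65},{"delta_pos": [-0.15,0.93,0],"delta_rot": [0,0,0],"claw": 0.65},{"delta_pos": [-0.15,0.94,0],"delta_rot": [0,0,0],"claw": 0.65}]'

```text
t: 55.6
eef_pos: [0.5097, -0.1069, 0.0855]
eef_rot: [1.0, -0.001, -0.0, -0.0]
wrist_force: [-0.2, 0.5, -0.7]
width: 0.651
gripper_force: 0.0
```

Emit:
apply_moves --plan '[{"delta_pos": [-0.15,0.93,0],"delta_rot": [0,0,0],"claw": 0.65},{"delta_pos": [-0.15,0.94,0],"delta_rot": [0,0,0],"claw": 0.65},{"delta_pos": [-0.15,0.93,0],"delta_rot": [0,0,0],"claw": 0.65},{"delta_pos": [-0.15,0.94,0],"delta_rot": [0,0,0],"claw": 0.65},{"delta_pos": [-0.15,0.93,0],"delta_rot": [0,0,0],"claw": 0.65},{"delta_pos": [-0.15,0.94,0],"delta_rot": [0,0,0],"claw": 0.65},{"delta_pos": [-0.15,0.93,0],"delta_rot": [0,0,0],"claw": 0.65},{"delta_pos": [-0.15,0.94,0],"delta_rot": [0,0,0],"claw": 0.65}]'

```text
t: 56.6
eef_pos: [0.4794, -0.2939, 0.0854]
eef_rot: [1.0, -0.001, -0.0, -0.0]
wrist_force: [-0.2, 0.3, 0.0]
width: 0.647
gripper_force: 0.0
```

Emit:
apply_moves --plan '[{"delta_pos": [-0.15,0.93,0],"delta_rot": [0,0,0],"claw": 0.65},{"delta_pos": [0,0,0.8],"delta_rot": [0,0,0],"claw": 0.65},{"delta_pos": [0,0,0.8],"delta_rot": [0,0,0],"claw": 0.65},{"delta_pos": [0,0,0.8],"delta_rot": [0,0,0],"claw": 0.65},{"delta_pos": [0,0,0],"delta_rot": [0,0,0],"claw": 0.65}]'

```text
t: 57.22
eef_pos: [0.4751, -0.3161, 0.0245]
eef_rot: [1.0, -0.001, -0.001, -0.001]
wrist_force: [0.0, 0.1, 0.6]
width: 0.649
gripper_force: 0.0
```

Emit:
apply_moves --newtons 60 --plan '[{"delta_pos": [0,0,0.6],"delta_rot": [0,0,0],"claw": 0.65},{"delta_pos": [0,0,0],"delta_rot": [0,0,0],"claw": 0},{"delta_pos": [0,0,0],"delta_rot": [0,0,0],"claw": 0},{"delta_pos": [0,0,0],"delta_rot": [0,0,0],"claw": 0},{"delta_pos": [0,0,0],"delta_rot": [0,0,0],"claw": 0},{"delta_pos": [0,0,-0.9],"delta_rot": [0,0,0],"claw": 0},{"delta_pos": [0,0,-0.9],"delta_rot": [0,0,0],"claw": 0},{"delta_pos": [0,0,-0.9],"delta_rot": [0,0,0],"claw": 0}]'

```text
t: 58.22
eef_pos: [0.4758, -0.3163, 0.0791]
eef_rot: [1.0, -0.001, -0.0, -0.0]
wrist_force: [-0.0, -0.7, -2.0]
width: 0.402
gripper_force: 60.0
```

Emit:
apply_moves --plan '[{"delta_pos": [0.26,-0.97,0],"delta_rot": [0,0,0],"claw": 0},{"delta_pos": [0.26,-0.97,0],"delta_rot": [0,0,0],"claw": 0},{"delta_pos": [0.26,-0.97,0],"delta_rot": [0,0,0],"claw": 0},{"delta_pos": [0.26,-0.98,0],"delta_rot": [0,0,0],"claw": 0},{"delta_pos": [0.26,-0.97,0],"delta_rot": [0,0,0],"claw": 0},{"delta_pos": [0.26,-0.98,0],"delta_rot": [0,0,0],"claw": 0},{"delta_pos": [0.26,-0.97,0],"delta_rot": [0,0,0],"claw": 0},{"delta_pos": [0.26,-0.98,0],"delta_rot": [0,0,0],"claw": 0}]'

```text
t: 59.22
eef_pos: [0.5284, -0.121, 0.0784]
eef_rot: [1.0, -0.001, 0.0, 0.0]
wrist_force: [-0.6, 0.5, -1.3]
width: 0.399
gripper_force: 60.1
```

Emit:
apply_moves --plan '[{"delta_pos": [0.26,-0.97,0],"delta_rot": [0,0,0],"claw": 0},{"delta_pos": [0.26,-0.98,0],"delta_rot": [0,0,0],"claw": 0},{"delta_pos": [0.26,-0.97,0],"delta_rot": [0,0,0],"claw": 0},{"delta_pos": [0.26,-0.98,0],"delta_rot": [0,0,0],"claw": 0},{"delta_pos": [0.26,-0.9,0],"delta_rot": [0,0,0],"claw": 0},{"delta_pos": [0,0,0],"delta_rot": [0,0,0],"claw": 0}]'

```text
t: 59.98
eef_pos: [0.5612, -0.0006, 0.0784]
eef_rot: [1.0, 0.0, 0.0, -0.0]
wrist_force: [0.4, -0.1, -1.5]
width: 0.401
gripper_force: 60.0
```

```bash
python3 plan.py 560,0,12,0; python3 -c "
from h import *
im=save('scene','s9.png');cv2.imwrite('pics/s9c.png',cv2.resize(im[110:330,80:380,::-1],None,fx=2,fy=2))"
```

```text
at [561.2  -0.6  78.4] 0.0 w 0.401
560,0,12,0 N 3
   [-0.02, -0.01, 0.89] 0.0
   [-0.01, -0.01, 0.88] 0.0
   [-0.02, -0.0, 0.89] 0.0
```

View pics/s9c.png

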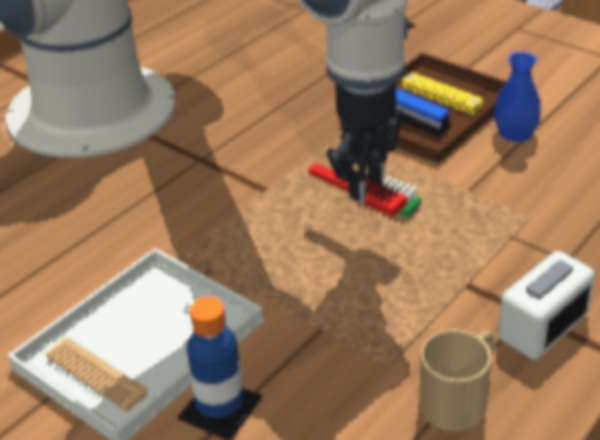

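The hairbrush is held level at crop (358,190) above the mat; the nail brush lies behind it at (400,190), the comb is in the tray (95,370), and the stationery is in its box.

Emit:
apply_moves --plan '[{"delta_pos": [-0.02,0,0.89],"delta_rot": [0,0,0],"claw": 0},{"delta_pos": [-0.01,0,0.88],"delta_rot": [0,0,0],"claw": 0},{"delta_pos": [-0.02,0,0.86],"delta_rot": [0,0,0],"claw": 0},{"delta_pos": [0,0,0.1],"delta_rot": [0,0,0],"claw": 0},{"delta_pos": [0,0,0],"delta_rot": [0,0,0],"claw": 0}]'

```text
t: 60.65
eef_pos: [0.5594, -0.0026, 0.0101]
eef_rot: [1.0, -0.001, -0.0, 0.0]
wrist_force: [0.3, 0.1, -0.7]
width: 0.404
gripper_force: 60.1
```

Emit:
apply_moves --plan '[{"delta_pos": [0,0,0],"delta_rot": [0,0,0],"claw": 0.5},{"delta_pos": [0,0,0],"delta_rot": [0,0,0],"claw": 0.55},{"delta_pos": [0,0,-1],"delta_rot": [0,0,0],"claw": 0.55},{"delta_pos": [0,0,-1],"delta_rot": [0,0,0],"claw": 0.55},{"delta_pos": [0,0,-1],"delta_rot": [0,0,0],"claw": 0.55}]'

```text
t: 61.28
eef_pos: [0.5595, -0.0019, 0.0859]
eef_rot: [1.0, -0.001, -0.0, 0.0]
wrist_force: [0.6, -0.8, 0.1]
width: 0.554
gripper_force: 0.0
```

```bash
python3 plan.py 456,-388,85,0;echo; python3 plan.py @456,-388,85,0 540,-85,80,0
```

```text
at [559.5  -1.9  85.9] -0.1 w 0.554
456,-388,85,0 N 16
   [-0.26, 0.97, 0.0] -0.0
   [-0.26, 0.97, 0.0] -0.0
   [-0.26, 0.97, 0.0] -0.0
   [-0.26, 0.96, 0.0] -0.0
   [-0.26, 0.97, 0.0] -0.0
   [-0.26, 0.96, 0.0] -0.0
   [-0.26, 0.97, 0.0] -0.0
   [-0.26, 0.96, 0.0] -0.0
   [-0.25, 0.97, 0.0] -0.0
   [-0.26, 0.96, 0.01] -0.0
   [-0.25, 0.97, 0.0] -0.0
   [-0.26, 0.96, 0.01] -0.0
   [-0.25, 0.97, 0.0] -0.0
   [-0.26, 0.96, 0.01] -0.0
   [-0.25, 0.97, 0.0] -0.0
   [-0.26, 0.96, 0.01] -0.0

at [559.5  -1.9  85.9] -0.1 w 0.554
540,-85,80,0 N 13
   [0.26, -0.93, 0.02] -0.0
   [0.26, -0.93, 0.02] -0.0
   [0.26, -0.93, 0.01] -0.0
   [0.26, -0.93, 0.02] -0.0
   [0.26, -0.93, 0.01] -0.0
   [0.26, -0.93, 0.02] -0.0
   [0.26, -0.93, 0.01] -0.0
   [0.26, -0.94, 0.02] -0.0
   [0.26, -0.93, 0.01] -0.0
   [0.26, -0.94, 0.02] -0.0
   [0.25, -0.93, 0.01] -0.0
   [0.26, -0.94, 0.02] -0.0
   [0.25, -0.93, 0.01] -0.0
```

Emit:
apply_moves --plan '[{"delta_pos": [-0.26,0.97,0],"delta_rot": [0,0,0],"claw": 0.55},{"delta_pos": [-0.26,0.97,0],"delta_rot": [0,0,0],"claw": 0.55},{"delta_pos": [-0.26,0.97,0],"delta_rot": [0,0,0],"claw": 0.55},{"delta_pos": [-0.26,0.96,0],"delta_rot": [0,0,0],"claw": 0.55},{"delta_pos": [-0.26,0.97,0],"delta_rot": [0,0,0],"claw": 0.55},{"delta_pos": [-0.26,0.96,0],"delta_rot": [0,0,0],"claw": 0.55},{"delta_pos": [-0.26,0.97,0],"delta_rot": [0,0,0],"claw": 0.55},{"delta_pos": [-0.26,0.96,0],"delta_rot": [0,0,0],"claw": 0.55}]'

```text
t: 62.28
eef_pos: [0.5071, -0.1958, 0.0852]
eef_rot: [1.0, -0.001, 0.0, 0.0]
wrist_force: [0.2, 1.5, 0.4]
width: 0.547
gripper_force: 0.0
```

Emit:
apply_moves --plan '[{"delta_pos": [-0.26,0.97,0],"delta_rot": [0,0,0],"claw": 0.55},{"delta_pos": [-0.26,0.96,0],"delta_rot": [0,0,0],"claw": 0.55},{"delta_pos": [-0.26,0.97,0],"delta_rot": [0,0,0],"claw": 0.55},{"delta_pos": [-0.26,0.96,0],"delta_rot": [0,0,0],"claw": 0.55},{"delta_pos": [-0.25,0.97,0],"delta_rot": [0,0,0],"claw": 0.55},{"delta_pos": [-0.26,0.96,0],"delta_rot": [0,0,0],"claw": 0.55},{"delta_pos": [-0.25,0.97,0],"delta_rot": [0,0,0],"claw": 0.55},{"delta_pos": [-0.26,0.96,0],"delta_rot": [0,0,0],"claw": 0.55}]'

```text
t: 63.28
eef_pos: [0.4552, -0.3888, 0.0851]
eef_rot: [1.0, -0.001, 0.0, -0.0]
wrist_force: [-0.1, 0.3, 0.8]
width: 0.549
gripper_force: 0.0
```

Emit:
apply_moves --plan '[{"delta_pos": [0,0,0.8],"delta_rot": [0,0,0],"claw": 0.55},{"delta_pos": [0,0,0.8],"delta_rot": [0,0,0],"claw": 0.55},{"delta_pos": [0,0,0.8],"delta_rot": [0,0,0],"claw": 0.55},{"delta_pos": [0,0,0],"delta_rot": [0,0,0],"claw": 0.55}]'

```text
t: 63.78
eef_pos: [0.4548, -0.3876, 0.0239]
eef_rot: [1.0, -0.001, -0.001, -0.001]
wrist_force: [1.2, 0.3, 0.8]
width: 0.552
gripper_force: 0.0
```

Emit:
apply_moves --newtons 50 --plan '[{"delta_pos": [0,0,0.6],"delta_rot": [0,0,0],"claw": 0.55},{"delta_pos": [0,0,0],"delta_rot": [0,0,0],"claw": 0},{"delta_pos": [0,0,0],"delta_rot": [0,0,0],"claw": 0},{"delta_pos": [0,0,0],"delta_rot": [0,0,0],"claw": 0},{"delta_pos": [0,0,0],"delta_rot": [0,0,0],"claw": 0},{"delta_pos": [0,0,-0.9],"delta_rot": [0,0,0],"claw": 0},{"delta_pos": [0,0,-0.9],"delta_rot": [0,0,0],"claw": 0},{"delta_pos": [0,0,-0.9],"delta_rot": [0,0,0],"claw": 0}]'

```text
t: 64.78
eef_pos: [0.4555, -0.3878, 0.0783]
eef_rot: [1.0, -0.001, -0.0, 0.0]
wrist_force: [-0.4, 0.0, -0.2]
width: 0.377
gripper_force: 49.8
```

Emit:
apply_moves --plan '[{"delta_pos": [0.26,-0.93,0],"delta_rot": [0,0,0],"claw": 0},{"delta_pos": [0.26,-0.93,0],"delta_rot": [0,0,0],"claw": 0},{"delta_pos": [0.26,-0.93,0],"delta_rot": [0,0,0],"claw": 0},{"delta_pos": [0.26,-0.93,0],"delta_rot": [0,0,0],"claw": 0},{"delta_pos": [0.26,-0.93,0],"delta_rot": [0,0,0],"claw": 0},{"delta_pos": [0.26,-0.93,0],"delta_rot": [0,0,0],"claw": 0},{"delta_pos": [0.26,-0.93,0],"delta_rot": [0,0,0],"claw": 0},{"delta_pos": [0.26,-0.94,0],"delta_rot": [0,0,0],"claw": 0}]'

```text
t: 65.78
eef_pos: [0.5074, -0.1992, 0.0767]
eef_rot: [1.0, -0.0, -0.001, -0.0]
wrist_force: [-0.1, -0.3, -0.7]
width: 0.376
gripper_force: 49.8
```

Emit:
apply_moves --plan '[{"delta_pos": [0.26,-0.93,0],"delta_rot": [0,0,0],"claw": 0},{"delta_pos": [0.26,-0.94,0],"delta_rot": [0,0,0],"claw": 0},{"delta_pos": [0.25,-0.93,0],"delta_rot": [0,0,0],"claw": 0},{"delta_pos": [0.26,-0.94,0],"delta_rot": [0,0,0],"claw": 0},{"delta_pos": [0.25,-0.93,0],"delta_rot": [0,0,0],"claw": 0},{"delta_pos": [0,0,0.8],"delta_rot": [0,0,0],"claw": 0},{"delta_pos": [0,0,0.8],"delta_rot": [0,0,0],"claw": 0},{"delta_pos": [0,0,0],"delta_rot": [0,0,0],"claw": 0}]'

```text
t: 66.78
eef_pos: [0.5384, -0.0834, 0.0359]
eef_rot: [1.0, -0.0, -0.002, -0.001]
wrist_force: [-0.4, -0.1, 0.1]
width: 0.375
gripper_force: 49.8
```

```bash
python3 plan.py 540,-85,10.5,0; python3 -c "
from h import *
im=save('scene','s10.png');cv2.imwrite('pics/s10c.png',cv2.resize(im[110:330,80:380,::-1],None,fx=2,fy=2))"
```

```text
at [538.4 -83.4  35.9] -0.0 w 0.375
540,-85,10.5,0 N 2
   [0.03, 0.03, 0.51] -0.0
   [0.04, 0.03, 0.51] -0.0
```

View pics/s10c.png

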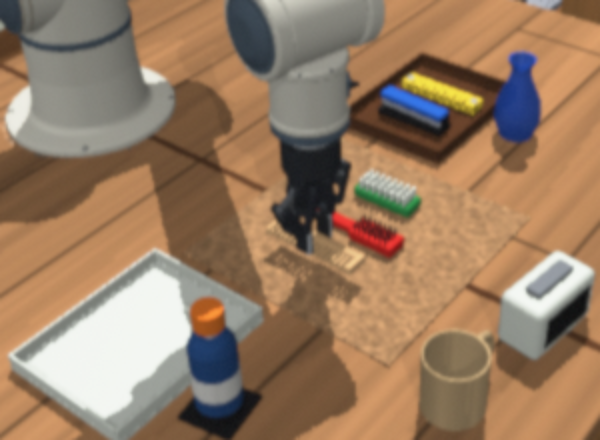

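The comb is held just above the mat at crop (320,250). The hairbrush (365,235) and nail brush (388,190) lie flat, and the tray is empty.

Emit:
apply_moves --plan '[{"delta_pos": [0,0,0.5],"delta_rot": [0,0,0],"claw": 0},{"delta_pos": [0,0,0.45],"delta_rot": [0,0,0],"claw": 0},{"delta_pos": [0,0,0.05],"delta_rot": [0,0,0],"claw": 0},{"delta_pos": [0,0,0],"delta_rot": [0,0,0],"claw": 0}]'

```text
t: 67.32
eef_pos: [0.54, -0.085, 0.0125]
eef_rot: [1.0, -0.001, -0.0, -0.0]
wrist_force: [0.2, 0.3, -0.4]
width: 0.375
gripper_force: 49.8
```

Emit:
apply_moves --plan '[{"delta_pos": [0,0,0],"delta_rot": [0,0,0],"claw": 0.5},{"delta_pos": [0,0,0],"delta_rot": [0,0,0],"claw": 0.52},{"delta_pos": [0,0,-1],"delta_rot": [0,0,0],"claw": 0.52},{"delta_pos": [0,0,-1],"delta_rot": [0,0,0],"claw": 0.52},{"delta_pos": [0,0,-1],"delta_rot": [0,0,0],"claw": 0.52},{"delta_pos": [-1,1,-1],"delta_rot": [0,0,0],"claw": 0.52},{"delta_pos": [-1,1,-1],"delta_rot": [0,0,0],"claw": 0.52},{"delta_pos": [-1,1,-1],"delta_rot": [0,0,0],"claw": 0.52}]'

```text
t: 68.32
eef_pos: [0.4641, -0.1605, 0.1635]
eef_rot: [1.0, -0.001, 0.0, 0.0]
wrist_force: [0.1, 0.2, 0.2]
width: 0.521
gripper_force: 0.0
```

Emit:
apply_moves --plan '[{"delta_pos": [0,1,0],"delta_rot": [0,0,0],"claw": 0.52},{"delta_pos": [0,1,0],"delta_rot": [0,0,0],"claw": 0.52},{"delta_pos": [0,1,0],"delta_rot": [0,0,0],"claw": 0.52},{"delta_pos": [0,1,0],"delta_rot": [0,0,0],"claw": 0.52},{"delta_pos": [0,1,0],"delta_rot": [0,0,0],"claw": 0.52},{"delta_pos": [0,0,0],"delta_rot": [0,0,0],"claw": 0.52}]'

```text
t: 69.08
eef_pos: [0.4648, -0.2866, 0.1626]
eef_rot: [1.0, -0.002, 0.0, 0.0]
wrist_force: [-0.1, 0.3, -0.3]
width: 0.518
gripper_force: 0.0
```

```bash
python3 look.py .003 comb hairbrush nailbrush; python3 look.py .004 stapler ruler; python3 -c "
from h import *
im=save('scene','s11.png')
for c in ('top','scene'): print([ (round(d['conf'],2),d['uv']) for d in outline_of(c,'vase')[:1]],[ (round(d['conf'],2),d['uv']) for d in outline_of(c,'cap_top')[:1]])"
```

```text
t 69.175 [ 464.5 -284.9  162.4] yaw -0.1 w 0.521756013887463 F [ 0.4  1.1 -0.5]
t 69.575 [ 464.7 -284.6  162.6] yaw -0.1 w 0.5198728252914768 F [ 0.2 -0.4 -0.3]
stapler top 0.73 714 [ 4.528e+02  2.706e+02  1.173e+02  3.810e+01 -1.000e-01]
   tri [447. 274.  22.] conf 0.91
ruler top 0.74 802 [452.1 356.4 140.6  34.4  -0.8]
   tri [451. 354.  11.] conf 0.7
[(0.79, [123.3, 186.5])] [(0.56, [413.8, 146.3])]
[(0.72, [340.1, 162.1])] [(0.71, [180.6, 265.9])]
```

View pics/s11.png

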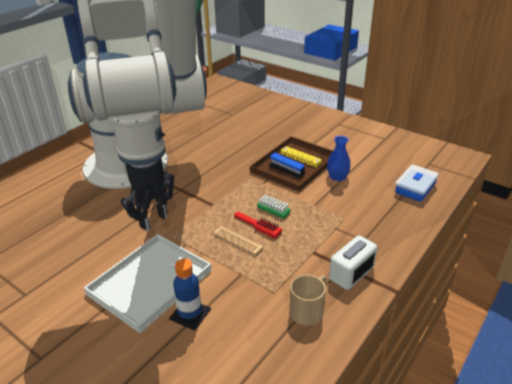

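Final view: comb (238,241), hairbrush (258,223) and nail brush (274,206) lie flat on the mat. The stapler and ruler are in the box, the vase has not moved, and the cap is up.

```bash
python3 -c "
from bench import close_job
print(close_job())"
```

```text
the job is handed in; nothing more can be done
None
```

I handed the job in with every step done in the order asked: two cap presses, the grooming things drying flat on the mat, the stapler and ruler in the box, no highlighter at this start, and the vase not moved.

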